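# Change the pin in a spring-leaf checking fixture

### The arm

A 6-joint arm with a two-finger parallel gripper is mounted at the origin on the work surface. World frame = base frame: x ahead of the robot, y to its left, z up, the work surface at z = 0. Lengths are in m, angles in rad, forces in N, time in s.
With the tool pointing down it reaches from about 0.375 to 0.975 m from the base axis. Payload 3.8 kg.
Tool frame: the origin (TCP) lies at the very end of the fingers, on their centre line; the grasp point (between the pads) lies 19 mm behind it; z points along the fingers, y is the direction in which the jaws open and shut (so a half turn about z gives the same grasp; the last joint's range is limited). The gripper opens to 85 mm and grips with 20 to 120 N. Pads are 22 mm wide; open, the fingers measure 114 mm over their backs; the gripper's body (76 mm by 85 mm) begins 54 mm behind the grasp point. The pads swing forward as they close: fully open they stand 13 mm farther back than shut.
Start: joints at [1.122, 0.264, 1.604, -0, 1.274, -0.037], TCP at [0.27, 0.619, 0.231] pointing down, gripper open.
Joint ranges: [-2.63, 2.63], [-0.94, 2.18], [0.31, 2.57], [-1.31, 4.45], [0, 2.66], [-2.55, 2.55]. Speed limits (rad/s): [2.57, 2.57, 3.14, 3.14, 3.14, 3.14].

### API

Orientations are given as a rotation vector (axis times angle).
In Python, from workcell import status, read_camera, camera_info, order gives the robot as it stands.
- The arm moves only by the tool move_arm, never from a script. Its argument "deltas" is a list of rows, each a list of 3 entries, a list of its own where there are three numbers: the turn, a rotation vector about the world's x, y, z as a fraction of full scale, then the shift along the world's x, y, z as a fraction of full scale, then the closure, from -1 (fully open) to 1 (shut), so that 0 is half open. A call has 1 to 20 rows; each row is the pose to reach, as a shift and turn from the pose commanded when the call began; what a row does not reach only later rows make up. Full scale, the value 1, is 0.1 m for a shift and pi/2 rad for a turn. A row lasts 1/8 s, in which the tool goes at most 62.5 mm and 10.7 degrees, less where a joint would pass 70% of its speed; a pose out of reach is approached as far as the arm can. A call with a number of a shift or a turn outside -1 to 1 is refused whole. A call with a gripper value outside its range is refused whole. The fingers move at their own pace and stop on an object; "grip_force" is the grip in N (left out, the last holds). Time passes only in rows, so rows that repeat a pose let the fingers close. It gives the time, the measured TCP pose, the force and the opening at its end, in the units of the state.
- status.read_state(): the state, without advancing time (a new reading comes with each control period).
- read_camera(name): name is "scene" or "side" or "wrist"; returns (picture, depth): 420x560x3 uint8, red, green, blue; 420x560 float32, m along the optical axis (not along the pixel's ray), 0 where there is no reading.
- camera_info(name): a dict with "K" (3x3 intrinsics, pixels), "R" (3x3) and "t" (3): a world point X has camera coordinates R X + t. Camera axes: x right, y down, z forward; pixel columns grow to the right and rows downward; lengths in m; the calibration is good to about 2 mm. A picture is of the moment at which its call begins: read the wrist's pose just before it. camera_info takes no time and is no camera call; for the wrist camera it gives the pose at the moment of the call.
- order.finish_job(): hands the job in, once; it reports no verdict.
The state is a dict: "time": time; "q": joint angles; "joint_vel": joint speeds; "joint_torque": joint torques, N m; "tool_pos": TCP position; "tcp_rot": TCP orientation; "wrist_force": force on the tool from outside, world axes, zero at the start; "torque": the same for the moment, N m; "width": opening from 0.0 (shut) to 1.0 (fully open).
Only numpy, scipy, OpenCV 4.12 (cv2) and the standard library are available. Lean on these libraries where they do the work, as an engineer would, in place of code of your own. Each camera call takes 0.05 s, during which the arm holds its last target. There are 200 camera calls.

### The job

Change the pin in the checking fixture: press down the thumb tab of its catch so that the hinged leaf springs up, then move the checked pin out from under the leaf to a notch of the empty rack, and lay one of the two pins from the other rack in the fixture's two V rests, centred across both. Then push the leaf down against its spring until it lies level and the catch snaps over its edge and holds it shut. Lay the pins down rather than dropping them, and leave the other pin and all else around the work where it is.

Things in the scene. Friction and masses are not known exactly. Their poses are not given: they have to be found in the camera images.
- fixture: Checking fixture, fixed to the bench: dark steel base 190 x 110 mm, its top at z 20 mm, with a hinged leaf over two V rests. Origin: centre of its underside; +x runs from the catch (front) to the hinge (back), +y left, z up. Two stop posts of 10 mm diameter, 54 mm high, at x -62 mm, y +-28 mm; hinge lugs 70 mm high at x +74 mm, y +-37 to 47 mm.
- nest (a point): Where the middle of a pin centred in the two V rests lies: x +10 mm, y 0, z 48 mm of the fixture, axes as the fixture's; the pin lies along x. The rests are steel blocks 14 mm long and 44 mm wide with 90 degree vees open upward, top edges at z 51 mm, at x -29 and +49 mm of the fixture. The gap between them, x -22 to +42 mm, is free down to the base at z 20 mm.
- leaf_hinge (a point): Middle of the leaf's hinge axis, which runs along the fixture's y at its x +74 mm, z 60.5 mm (mid-thickness of the leaf). The leaf is an aluminium plate 149 mm long from this axis to its front edge, 70 mm wide, 8 mm thick, with a 56 x 30 mm window over the gap between the V rests. Level, its upper face is at z 64.5 mm and its underside 1.5 mm over a seated pin.
- leaf (a joint): Angle of the leaf in rad: 0 level and shut (0.006 when held by the catch), growing as its front edge rises. Freed, a spring and a damper lift it in about 0.5 s to its stop at 0.87 (50 degrees); it then overhangs the V rests and leaves no room there for a gripper straight from above. Pushing it down near the front takes 2 to 4 N, about 7 N over the last 13 mm to pass the catch; stop at -0.012.
- leaf_front (a point): Point on the leaf's upper face, on its centre line, 22 mm behind its front edge and 127 mm from the hinge axis: a good place to push, clear of the catch. It moves with the leaf; z is normal to the upper face, x points to the hinge. With the leaf up its upper face looks up and away from the catch.
- catch (a joint): Angle in rad of the sprung steel catch, pivoted at x -71 mm, z 30 mm of the fixture: 0 hooked over the leaf's front edge, growing as its tab is pressed down. It frees the leaf at about 0.16; stop at 0.28; let go, it springs back to 0. Hook 18 mm wide, up to z 80 mm, reaching 5.5 mm over the leaf's edge, sloped on top so that the leaf pushed down springs it aside and snaps under it.
- catch_tab (a point): Middle of the upper face of the catch's thumb tab, a ribbed steel tongue 34 mm long, 28 mm wide, pointing to the fixture's -x, away from the leaf; at x -103 mm, z 40 mm of the fixture. Pressed straight down with 3 to 4 N it frees the leaf after 5 mm and stops after 9 mm.
- pin_checked: The checked pin, at first in the fixture's V rests under the leaf: turned steel pin 100 mm long, 14 mm in diameter, about 0.12 kg, a darkened band near each end, the same either way round. Origin: its middle, on the axis; x along the pin.
- pin_a: A pin to be checked, like the checked pin (100 mm long, 14 mm in diameter); at first in the +y notch of rack_full. Origin: its middle; x along the pin.
- pin_b: A pin to be checked, like the checked pin (100 mm long, 14 mm in diameter); at first in the -y notch of rack_full. Origin: its middle; x along the pin.
- rack_full: Wooden pin rack, fixed, holding pin_a and pin_b at first. Board 104 (x) x 150 (y) mm, 12 mm thick, with two bars along y, 12 mm thick, at x +-38 mm, top at z 45 mm, each with 90 degree V notches at y +-32 mm. A pin lies along x across both bars, its axis at y +32 or -32 mm, z 42 mm, its middle near x 0; between the bars it is free down to the board. Origin: centre of underside.
- rack_empty: Wooden pin rack of the same make and size as rack_full, fixed, empty at first: here the checked pin goes, in either pair of notches (y +32 or -32 mm, pin axis at z 42 mm, middle near x 0). It stands on the other side of the fixture from rack_full; which side is which changes. Origin: centre of underside; axes as rack_full.
- dial_stand: Bystander: dial gauge on a steel stand, block base 50 x 58 mm, 180 mm tall, the dial on a side arm 105 mm out along its +y. Leave it alone. Origin: centre of the base's underside.
- caliper: Bystander: caliper lying flat, 200 mm long, up to 50 mm wide, 12 mm high. Leave it alone. Origin: on the bench near the middle of its beam.
- ring_gauge: Bystander: plain steel setting ring, 56 mm across, 18 mm high. Leave it alone. Origin: centre of its underside.
- parts_bin: Bystander: open blue plastic bin 120 x 90 x 60 mm with small parts. Leave it alone. Origin: centre of its underside.
Mind the look-alikes: they are no part of the job. What is shaped like the pin_b but orange or pink is not meant. Leave any red look-alike of the pin_a alone.

How it is judged:
By the outcome, as a careful person would: the job done as asked, in the order asked, and still so for the second after the job is handed in, with the robot touching nothing.
It also fails if it takes over 72 s, if anything falls off the work surface, if the arm or the gripper's body presses on something with over 40 N, if the wrist force passes 120 N, or if a joint passes its speed limit or range.

## Working session

There is one attempt and no reset: what is moved stays moved. The work goes in short steps, Python scripts to look and compute and a tool call to move; the robot and the scene stay as the last step left them, time stands still between calls to the robot, and variables do not carry over. Pictures are saved under pics/ and viewed, about 8 in all and at most 12, crops included, and the job is handed in when it is done.

Besides the shell and the picture viewer there is one more tool, called after "Request:" as a command line: name --argument value ..., lists and objects as JSON in quotes. move_arm: Moves the arm, as the interface text tells. Its arguments: {"type":"object","properties":{"deltas":{"type":"array","items":{"type":"array"}},"grip_force":{"type":"number"}},"required":["deltas"]}

```bash
ls; mkdir -p pics; cat > h.py <<'E'
import numpy as np, cv2
from workcell import status, read_camera, camera_info, order
def snap(name,tag):
    s=status.read_state(); i=camera_info(name); p,d=read_camera(name)
    np.savez(f'pics/{tag}.npz',p=p,d=d,K=i['K'],R=i['R'],t=i['t']); cv2.imwrite(f'pics/{tag}.png',p[:,:,::-1]); return p,d
def cloud(tag):
    z=np.load(f'pics/{tag}.npz'); d=z['d']; v,u=np.mgrid[:d.shape[0],:d.shape[1]]
    c=np.stack([u,v,np.ones_like(u)],-1)@np.linalg.inv(z['K']).T*d[...,None]
    return (c-z['t'])@z['R']   # R^T (c-t)
def ray(tag,u,v,zw):
    z=np.load(f'pics/{tag}.npz'); R=z['R'];o=-R.T@z['t']; r=R.T@np.linalg.inv(z['K'])@[u,v,1]
    return o+r*(zw-o[2])/r[2]
def proj(tag,X):
    z=np.load(f'pics/{tag}.npz'); c=z['R']@np.array(X)+z['t']; c=z['K']@c; return c[:2]/c[2]
E
python3 - <<'E'
from h import *
for n in('scene','side'):
    snap(n,n)
a=cv2.imread('pics/scene.png');cv2.imwrite('pics/scene_l.png',cv2.resize(a,(800,600)))
for n in('scene','side'):
    z=np.load(f'pics/{n}.npz');print(n,-z['R'].T@z['t'],z['R'][2])
print(status.read_state())
E
```

```text
pics
scene [ 1.33233554 -0.0939312   0.71472538] [-0.76631148  0.14471271 -0.62595922]
side [0.34525798 1.04316915 0.63043777] [ 0.18629611 -0.84628283 -0.49909833]
{'time': 0.1, 'q': array([ 1.12209438e+00,  2.64690419e-01,  1.60522614e+00,  2.41848417e-05,
        1.27371021e+00, -3.68955709e-02]), 'joint_vel': array([-0.00141449, -0.001794  , -0.00258289,  0.00197384,  0.00070154,
        0.00101622]), 'joint_torque': array([ 7.59827217e-04, -5.16705143e+01, -3.68592095e+01, -6.48131686e-05,
        6.35492761e-03, -4.27166765e-05]), 'tool_pos': array([0.26988568, 0.61798122, 0.23008414]), 'tcp_rot': array([-0.64220891, -3.07472748,  0.00309222]), 'wrist_force': array([ 0.55484735,  0.44500477, -0.05381387]), 'torque': array([-0.05419185, -0.04639944, -0.00876454]), 'width': 0.999536536072791}
```

View pics/scene_l.png

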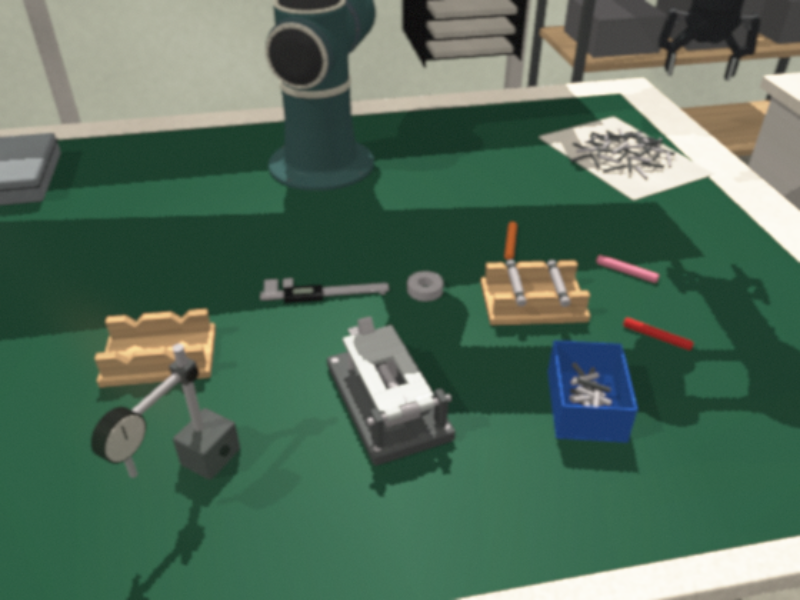

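View pics/side.png

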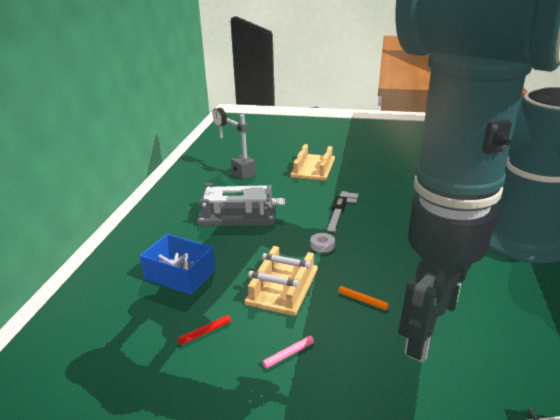

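The scene view shows fixture at (390,390) with its catch towards the robot, rack_full at (535,290) with two grey pins, rack_empty at (155,345) beside the dial stand (205,440). The look-alikes lie loose: orange (511,240), pink (628,269), red (658,333). The real pins are the grey ones in the rack, at (515,282) and (557,282). Next I'll build a top-down map.

```bash
cat > o.py <<'E'
from h import *
def ortho(tags,x0,x1,y0,y1,mm):
    W=int((y1-y0)*1000/mm);H=int((x1-x0)*1000/mm)
    im=np.zeros((H,W,3),np.uint8);zm=np.full((H,W),-1.)
    for t in tags:
        z=np.load(f'pics/{t}.npz');c=cloud(t);ok=(z['d']>0)
        P=c[ok];C=z['p'][ok]
        r=((x1-P[:,0])*1000/mm).astype(int);q=((y1-P[:,1])*1000/mm).astype(int)
        m=(r>=0)&(r<H)&(q>=0)&(q<W)&(P[:,2]<.25)
        for i in np.where(m)[0][np.argsort(P[m,2])]:
            if P[i,2]>=zm[r[i],q[i]]: zm[r[i],q[i]]=P[i,2];im[r[i],q[i]]=C[i][::-1]
    return im,zm
E
python3 - <<'E'
from o import *
im,zm=ortho(['scene','side'],.35,.85,-.4,.4,2)
im=cv2.resize(im,None,fx=2,fy=2,interpolation=cv2.INTER_NEAREST)
for k in range(0,800,100): cv2.putText(im,f'{.4-k/1000:.1f}',(k,10),0,.35,(0,255,255));im[:,k]=(0,255,255)
for k in range(50,500,100): cv2.putText(im,f'{.85-k/1000:.1f}',(0,k),0,.35,(0,255,255));im[k]=(0,255,255)
cv2.imwrite('pics/ortho.png',im)
# racks by colour
for t in('scene','side'):
    z=np.load(f'pics/{t}.npz');c=cloud(t);h=cv2.cvtColor(z['p'],cv2.COLOR_RGB2HSV)
    m=(h[...,0]>8)&(h[...,0]<25)&(h[...,1]>60)&(h[...,2]>90)&(z['d']>0)&(c[...,0]>.3)&(c[...,0]<.9)&(c[...,2]>.003)&(c[...,2]<.06)
    for nm,lo,hi in(('R',-.6,-.05),('L',-.05,.5)):
        P=c[m&(c[...,1]>lo)&(c[...,1]<hi)]
        for zl,zh in((.004,.02),(.036,.052)):
            Q=P[(P[:,2]>zl)&(P[:,2]<zh)]
            if len(Q)>20: print(t,nm,zl,len(Q),cv2.minAreaRect((Q[:,:2]*1000).astype(np.float32)),np.median(Q[:,2]))
E
```

```text
scene R 0.004 1490 ((532.2344970703125, -287.05999755859375), (150.2239532470703, 102.16204071044922), 87.13291931152344) 0.011433749454216692
scene R 0.036 823 ((528.3063354492188, -286.86846923828125), (140.66278076171875, 93.30162048339844), 86.21039581298828) 0.042572846449061945
scene L 0.004 1264 ((517.4331665039062, 294.84930419921875), (389.1609802246094, 206.46554565429688), 23.05567741394043) 0.011719891383418383
scene L 0.036 638 ((516.3983764648438, 276.546142578125), (140.18856811523438, 103.51734161376953), 81.63664245605469) 0.04312322442970798
side R 0.004 615 ((530.7559814453125, -322.9938049316406), (230.61062622070312, 119.43904876708984), 86.5627670288086) 0.012734643232615637
side R 0.036 220 ((525.0537719726562, -289.0489501953125), (153.33328247070312, 90.23223876953125), 85.64910125732422) 0.04443601621583321
side L 0.004 1933 ((478.8384094238281, 284.20660400390625), (325.23663330078125, 167.1433563232422), 17.352981567382812) 0.012233162469596324
side L 0.036 594 ((508.8649597167969, 277.87725830078125), (142.33291625976562, 91.27508544921875), 81.37590789794922) 0.04459230225353604
```

View pics/ortho.png

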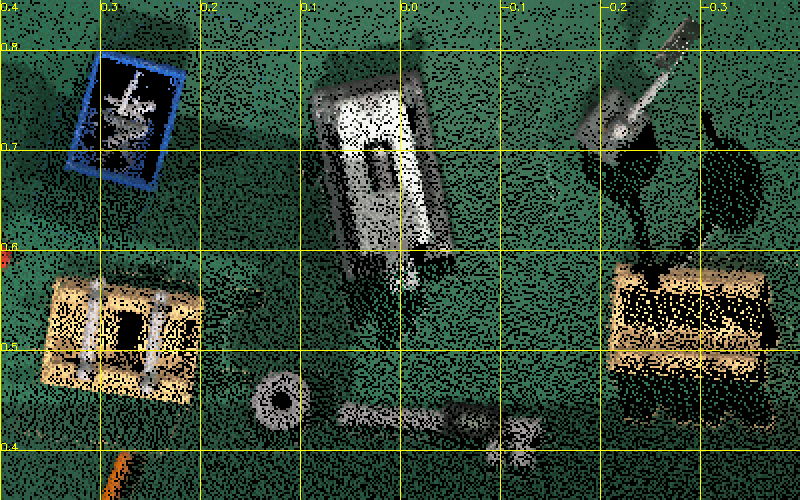

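Rack_full is near (0.51,0.277), rack_empty near (0.528,-0.287) and the fixture near (0.68,0.03), with yaw about +10°. I'll refine the fixture and pins from the clouds and check how the wrist camera is mounted.

```bash
python3 - <<'E'
from h import *
from scipy.spatial.transform import Rotation as Ro
s=status.read_state();i=camera_info('wrist');T=Ro.from_rotvec(s['tcp_rot']).as_matrix()
print('tool axes\n',T.round(3)); print('cam in tool',T.T@(-i['R'].T@i['t']-s['tool_pos']),'cam z in tool',T.T@i['R'][2],i['K'][0,0])
for t in('scene','side'):
    z=np.load(f'pics/{t}.npz');c=cloud(t);ok=z['d']>0
    def sel(x0,x1,y0,y1,z0,z1): return c[ok&(c[...,0]>x0)&(c[...,0]<x1)&(c[...,1]>y0)&(c[...,1]<y1)&(c[...,2]>z0)&(c[...,2]<z1)]
    for nm,b in(('leaf',(.58,.8,-.06,.1,.060,.069)),('base',(.56,.82,-.07,.12,.014,.026)),('fullrack',(.4,.65,.18,.38,.006,.06)),('emptyrack',(.4,.65,-.4,-.18,.006,.06))):
        Q=sel(*b);print(t,nm,len(Q),cv2.minAreaRect((Q[:,:2]*1000).astype(np.float32)),np.median(Q[:,2]))
    # pins in rack_full: top ridge
    Q=sel(.45,.58,.2,.35,.046,.056)
    _,l,ce=cv2.kmeans(Q[:,1:2].astype(np.float32),2,None,(3,20,1e-4),5,0)
    for k in(0,1):
        q=Q[l[:,0]==k];v=cv2.fitLine(q[:,:2].astype(np.float32),cv2.DIST_HUBER,0,.01,.01).ravel();d=(q[:,:2]-v[2:])@v[:2]
        print('pin',len(q),v,np.degrees(np.arctan2(v[1],v[0])),d.min(),d.max(),'mid',v[2:]+v[:2]*(d.min()+d.max())/2,q[:,2].max())
E
```

```text
tool axes
 [[-0.916  0.4   -0.001]
 [ 0.4    0.916 -0.002]
 [ 0.    -0.002 -1.   ]]
cam in tool [ 0.06531443  0.00061763 -0.14197448] cam z in tool [-2.59814351e-01  5.63822042e-04  9.65658420e-01] 356.92436853418695
scene leaf 2224 ((676.734375, 15.754219055175781), (171.50482177734375, 105.51581573486328), 12.099447250366211) 0.06449015781946013
scene base 2056 ((677.5684814453125, 17.25054168701172), (189.73106384277344, 110.42511749267578), 10.929112434387207) 0.019414158409305333
scene fullrack 2744 ((485.6173400878906, 280.55926513671875), (149.5687713623047, 166.33889770507812), 81.51657104492188) 0.027334640170414447
scene emptyrack 3122 ((531.3448486328125, -286.98211669921875), (150.22377014160156, 104.06869506835938), 87.18221282958984) 0.02232784334897603
pin 134 [ 0.9896614  -0.14342369  0.5048509   0.24570628] -8.246009 -0.046201461087094386 0.0555209586448467 mid [0.5094625  0.24503796] 0.05152308104762212
pin 139 [ 0.98921597 -0.14646414  0.5206857   0.3075142 ] -8.422072 -0.04692447144947837 0.05245896080377018 mid [0.52342308 0.30710889] 0.051012169826376026
side le
[... 165 characters left out ...]
 21.795387268066406), (189.5988311767578, 111.87732696533203), 11.894701957702637) 0.02056038930424488
side fullrack 3095 ((511.2560119628906, 278.160888671875), (150.21282958984375, 110.79017639160156), 82.1752700805664) 0.02100403105765056
side emptyrack 965 ((524.2594604492188, -288.22064208984375), (161.93576049804688, 102.50446319580078), 86.31448364257812) 0.01430288013187038
pin 251 [ 0.98796535 -0.1546755   0.5150998   0.31072944] -8.897977 -0.04596318228911384 0.05560502948248894 mid [0.51986273 0.30998377] 0.05168788702688165
pin 231 [ 0.9930645  -0.11757075  0.52616006  0.24493437] -6.751924 -0.07021413199400123 0.028951397748711562 mid [0.50567178 0.24736001] 0.052507028837691684
```

```bash
cat > g.py <<'E'
from h import *
from scipy.spatial.transform import Rotation as Ro
FIX=np.array([.6776,.0173,0]); FY=np.radians(10.9)
def fx(p,o=FIX,yaw=FY): return o+Ro.from_euler('z',yaw).apply(np.array(p)/1000)
def rot(tilt,yaw=FY):
    s,c=np.sin(np.radians(tilt)),np.cos(np.radians(tilt))
    return Ro.from_euler('z',yaw)*Ro.from_matrix(np.array([[-c,0,s],[0,1,0],[-s,0,-c]]))
def go(P,R):
    s=status.read_state(); r=(R*Ro.from_rotvec(s['tcp_rot']).inv()).as_rotvec()
    print('t',round(s['time'],2),'tcp',s['tool_pos'].round(4),'F',s['wrist_force'].round(1),'w',round(s['width'],3))
    print('target',np.round(P,4),'shift/0.1',((P-s['tool_pos'])/.1).round(3),'turn/(pi/2)',(r/(np.pi/2)).round(4))
E
python3 - <<'E'
from g import *
go(fx([-99,0,90]),rot(34))
E
```

```text
t 0.1 tcp [0.2699 0.618  0.2301] F [ 0.6  0.4 -0.1] w 1.0
target [ 0.5804 -0.0014  0.09  ] shift/0.1 [ 3.105 -6.194 -1.401] turn/(pi/2) [-0.0411 -0.3813  0.3722]
```

Request:
move_arm --deltas '[[[-0.003,-0.027,0.027],[0.22,-0.44,0],1],[[-0.006,-0.0545,0.053],[0.44,-0.885,0],1]]'

```text
time: 0.35
tool_pos: [0.3144, 0.529, 0.2303]
tcp_rot: [0.496, 3.014, 0.011]
wrist_force: [-0.1, 0.4, 0.4]
width: 0.604
```

Request:
move_arm --deltas '[[[-0.003,-0.027,0.027],[0.22,-0.44,0],1],[[-0.006,-0.0545,0.053],[0.44,-0.885,0],1]]'

```text
time: 0.6
tool_pos: [0.3585, 0.4399, 0.2307]
tcp_rot: [0.36, 2.947, 0.023]
wrist_force: [0.2, 0.6, 0.1]
width: 0.144
```

Request:
move_arm --deltas '[[[-0.003,-0.027,0.027],[0.22,-0.44,0],1],[[-0.006,-0.0545,0.053],[0.44,-0.885,0],1]]'

```text
time: 0.85
tool_pos: [0.4024, 0.3515, 0.2308]
tcp_rot: [0.229, 2.875, 0.035]
wrist_force: [0.2, 0.7, 0.0]
width: -0.002
```

Request:
move_arm --deltas '[[[-0.003,-0.027,0.027],[0.22,-0.44,0],1],[[-0.006,-0.0545,0.053],[0.44,-0.885,0],1]]'

```text
time: 1.1
tool_pos: [0.4463, 0.2631, 0.2309]
tcp_rot: [0.103, 2.797, 0.046]
wrist_force: [1.1, -0.2, 0.4]
width: -0.001
```

Request:
move_arm --deltas '[[[-0.003,-0.027,0.027],[0.22,-0.44,0],1],[[-0.006,-0.0545,0.053],[0.44,-0.885,0],1]]'

```text
time: 1.35
tool_pos: [0.4902, 0.1746, 0.231]
tcp_rot: [-0.018, 2.714, 0.056]
wrist_force: [-0.2, 0.3, 0.1]
width: 0.001
```

Request:
move_arm --deltas '[[[-0.003,-0.027,0.027],[0.22,-0.44,0],1],[[-0.006,-0.0545,0.053],[0.44,-0.885,0],1],[[-0.006,-0.0545,0.053],[0.44,-0.885,0],1]]'

```text
time: 1.72
tool_pos: [0.5342, 0.0837, 0.2304]
tcp_rot: [-0.121, 2.63, 0.064]
wrist_force: [-0.2, -0.4, -0.1]
width: 0.002
```

```bash
python3 - <<'E'
from g import *
go(fx([-99,0,150]),rot(34))
E
```

```text
t 1.73 tcp [0.5342 0.0837 0.2304] F [-0.2 -0.4 -0.1] w 0.002
target [ 0.5804 -0.0014  0.15  ] shift/0.1 [ 0.462 -0.851 -0.804] turn/(pi/2) [-0.0066 -0.0548  0.0579]
```

Request:
move_arm --deltas '[[[-0.003,-0.028,0.03],[0.23,-0.43,-0.1],1],[[-0.0066,-0.0548,0.058],[0.46,-0.85,-0.4],1],[[-0.0066,-0.0548,0.058],[0.46,-0.85,-0.8],1],[[-0.0066,-0.0548,0.058],[0.46,-0.85,-0.8],1]]'

```text
time: 2.22
tool_pos: [0.5762, 0.0036, 0.1454]
tcp_rot: [-0.249, 2.547, 0.081]
wrist_force: [0.2, 0.7, -0.5]
width: 0.002
```

```bash
python3 - <<'E'
from g import *
p,d=snap('wrist','w1'); c=cloud('w1'); ok=d>0
go(fx([-99,0,61]),rot(34))
a=cv2.imread('pics/w1.png')
for X in([-103,0,40],[-62,28,54],[-62,-28,54],[-75,35,64.5],[-75,-35,64.5],[74,35,64.5],[74,-35,64.5],[-95,55,20],[-95,-55,20]):
    u=proj('w1',fx(X)); cv2.circle(a,tuple(int(k) for k in u),3,(0,0,255),1)
cv2.imwrite('pics/w1m.png',a)
E
```

```text
t 2.27 tcp [0.5782 0.0037 0.1486] F [ 0.1 -0.2  0.6] w -0.002
target [ 0.5804 -0.0014  0.061 ] shift/0.1 [ 0.022 -0.051 -0.876] turn/(pi/2) [-0.0011 -0.0032 -0.0044]
```

View pics/w1m.png

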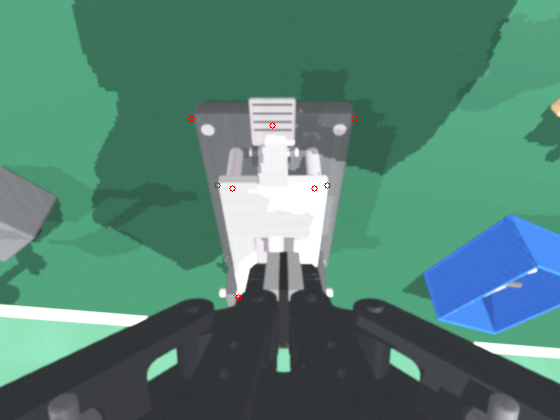

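The wrist view shows the tab at (272,120), the leaf front edge at row 178 and the base corners at (198,103) and (352,103). My projected marks sit about 10 px off, probably because the arm was still settling. I'll retake it at rest.

```bash
python3 - <<'E'
from g import *
p,d=snap('wrist','w2');p,d=snap('wrist','w2')
c=cloud('w2');ok=d>0
go(fx([-99,0,61]),rot(34))
for X in([-95,55,20],[-95,-55,20],[-75,35,64.5],[-75,-35,64.5],[-120,14,40],[-120,-14,40]): print(X,proj('w2',fx(X)).round(1))
L=Ro.from_euler('z',FY).inv().apply(c.reshape(-1,3)-FIX).reshape(c.shape)*1000
def rng(nm,m):
    q=L[m&ok];print(nm,len(q),np.percentile(q,[1,5,50,95,99],axis=0).round(1).tolist())
rng('tab',(L[...,2]>33)&(L[...,2]<46)&(L[...,0]<-88)&(L[...,0]>-135)&(abs(L[...,1])<22))
rng('leaf',(L[...,2]>61)&(L[...,2]<68)&(L[...,0]<0)&(L[...,0]>-90)&(abs(L[...,1])<45))
rng('basefront',(L[...,2]>15)&(L[...,2]<25)&(L[...,0]<-70)&(L[...,0]>-120)&(abs(L[...,1])<65))
rng('hook',(L[...,2]>70)&(L[...,2]<90)&(L[...,0]<-55)&(L[...,0]>-100)&(abs(L[...,1])<20))
a=p[60:220,150:400,::-1];cv2.imwrite('pics/w2c.png',cv2.resize(a,None,fx=3,fy=3))
E
```

```text
t 2.38 tcp [0.581  0.0036 0.1528] F [0.4 0.2 0.5] w 0.004
target [ 0.5804 -0.0014  0.061 ] shift/0.1 [-0.007 -0.051 -0.918] turn/(pi/2) [-0.      0.0016 -0.0051]
[-95, 55, 20] [355.6 107.6]
[-95, -55, 20] [193.7 106.7]
[-75, 35, 64.5] [328.8 174. ]
[-75, -35, 64.5] [219.3 173.5]
[-120, 14, 40] [297.6  89.4]
[-120, -14, 40] [250.1  89.1]
tab 2299 [[-121.2, -13.4, 36.8], [-120.6, -12.2, 38.0], [-106.0, 0.4, 39.3], [-89.0, 12.6, 41.7], [-88.5, 13.8, 44.9]]
leaf 6611 [[-89.2, -33.7, 61.6], [-77.7, -31.3, 63.4], [-49.7, 0.3, 64.5], [-8.5, 32.1, 65.3], [-1.9, 34.6, 66.1]]
basefront 4113 [[-98.4, -53.2, 15.4], [-97.7, -49.8, 16.8], [-86.3, 15.8, 19.1], [-71.5, 50.6, 20.2], [-70.3, 53.9, 20.8]]
hook 540 [[-90.0, -8.6, 70.2], [-89.5, -8.0, 70.8], [-88.6, 0.3, 77.7], [-84.1, 8.5, 79.8], [-83.5, 9.2, 80.1]]
```

View pics/w2c.png

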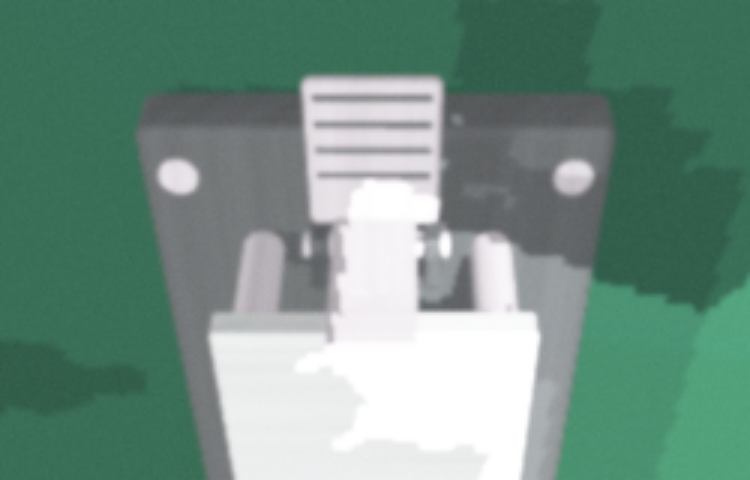

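```bash
sed -i 's/FIX=.*; FY/FIX=np.array([.6764,.0171,0]); FY/' g.py; python3 - <<'E'
from g import *
go(fx([-99,0,39]),rot(34))
E
```

```text
t 2.38 tcp [0.581  0.0036 0.1528] F [0.4 0.2 0.5] w 0.004
target [ 0.5792 -0.0016  0.039 ] shift/0.1 [-0.019 -0.053 -1.138] turn/(pi/2) [-0.      0.0016 -0.0051]
```

Request:
move_arm --deltas '[[[0,0,0],[-0.02,-0.05,-0.4],1],[[0,0,0],[-0.02,-0.05,-0.8],1],[[0,0,0],[-0.02,-0.05,-0.95],1],[[0,0,0],[-0.02,-0.05,-0.95],1],[[0,0,0],[-0.02,-0.05,-0.95],1]]'

```text
time: 3.0
tool_pos: [0.5808, 0.0027, 0.0653]
tcp_rot: [-0.247, 2.546, 0.062]
wrist_force: [0.4, -0.0, -0.2]
width: -0.001
```

Request:
move_arm --deltas '[[[0,0,0],[0,0,-0.05],1],[[0,0,0],[0,0,-0.1],1],[[0,0,0],[0,0,-0.13],1],[[0,0,0],[0,0,-0.15],1],[[0,0,0],[0,0,-0.17],1],[[0,0,0],[0,0,-0.17],1]]'

```text
time: 3.75
tool_pos: [0.5791, 0.0055, 0.0496]
tcp_rot: [-0.241, 2.559, 0.054]
wrist_force: [-0.5, -0.1, 0.8]
width: 0.001
```

```bash
python3 - <<'E'
from g import *
snap('scene','s2')
go(fx([-99,0,39]),rot(34)); s=status.read_state();print(s['q'].round(3),s['joint_vel'].round(3))
E
```

```text
t 3.8 tcp [0.5792 0.0055 0.0497] F [-0.  -0.6  0. ] w 0.002
target [ 0.5792 -0.0016  0.039 ] shift/0.1 [ 0.    -0.071 -0.107] turn/(pi/2) [ 0.0099 -0.0118  0.004 ]
[-0.128  0.03   2.378  0.724  0.239 -2.551] [-0.001 -0.001 -0.002 -0.001 -0.001  0.   ]
```

```bash
python3 - <<'E'
from g import *
go(fx([-98,0,60]),rot(15))
E
```

```text
t 3.8 tcp [0.5792 0.0055 0.0497] F [-0.  -0.6  0. ] w 0.002
target [ 0.5802 -0.0014  0.06  ] shift/0.1 [ 0.01  -0.069  0.103] turn/(pi/2) [-0.0295  0.1956  0.0027]
```

Request:
move_arm --deltas '[[[-0.01,0.06,0],[0.01,-0.03,0.15],1],[[-0.02,0.13,0],[0.01,-0.07,0.2],1],[[-0.03,0.196,0],[0.01,-0.07,0.2],1],[[-0.03,0.196,0],[0.01,-0.07,0.2],1],[[-0.03,0.196,0],[0.01,-0.07,0.2],1]]'

```text
time: 4.42
tool_pos: [0.5802, -0.0015, 0.0696]
tcp_rot: [-0.268, 2.868, 0.034]
wrist_force: [-0.6, -0.1, -0.2]
width: -0.002
```

```bash
python3 - <<'E'
from g import *
go(fx([-98,0,35]),rot(15)); s=status.read_state();print(s['q'].round(3),s['joint_vel'].round(3))
E
```

```text
t 4.42 tcp [ 0.5802 -0.0015  0.0696] F [-0.6 -0.1 -0.2] w -0.002
target [ 0.5802 -0.0014  0.035 ] shift/0.1 [-0.     0.    -0.346] turn/(pi/2) [0.0007 0.0001 0.0027]
[-0.087  0.1    2.148  0.114  0.644 -1.927] [-0.    -0.006  0.008  0.005 -0.012  0.002]
```

Request:
move_arm --deltas '[[[0,0,0],[0,0,-0.18],1],[[0,0,0],[0,0,-0.25],1],[[0,0,0],[0,0,-0.29],1],[[0,0,0],[0,0,-0.32],1],[[0,0,0],[0,0,-0.345],1],[[0,0,0],[0,0,-0.345],1],[[0,0,0],[0,0,-0.345],1]]'

```text
time: 5.3
tool_pos: [0.5778, -0.0016, 0.0348]
tcp_rot: [-0.269, 2.873, 0.034]
wrist_force: [-9.2, -3.5, 7.5]
width: 0.001
```

```bash
python3 - <<'E'
from g import *
snap('side','s3');z=np.load('pics/s3.npz');c=cloud('s3')
L=Ro.from_euler('z',FY).inv().apply(c.reshape(-1,3)-FIX).reshape(c.shape)*1000
m=(z['d']>0)&(L[...,0]>-30)&(L[...,0]<85)&(abs(L[...,1])<32)&(L[...,2]>75)&(L[...,2]<200);q=L[m];print(len(q),q.max(0) if len(q) else 0)
go(fx([-98,0,35]),rot(15))
E
```

```text
340 [ 63.41272473  31.95046077 164.53057411]
t 5.35 tcp [ 0.5779 -0.0016  0.0349] F [-9.2 -2.4  8.7] w -0.001
target [ 0.5802 -0.0014  0.035 ] shift/0.1 [0.023 0.002 0.001] turn/(pi/2) [ 0.0009 -0.003   0.0022]
```

Request:
move_arm --deltas '[[[0,0,0],[0,0,0.3],1],[[0,0,0],[0,0,0.7],0.3],[[0,0,0],[-0.1,0,1],0.2],[[0,0,0],[-0.1,0,1],0.2]]'

```text
time: 5.85
tool_pos: [0.5729, -0.0017, 0.1394]
tcp_rot: [-0.268, 2.861, 0.031]
wrist_force: [0.9, 0.2, -0.2]
width: 0.4
```

```bash
cat > ik.py <<'E'
from g import *
from scipy.optimize import least_squares
def Y(a): return Ro.from_euler('y',a)
def Z(a): return Ro.from_euler('z',a)
D=[([1.12209438,.264690419,1.60522614,2.4e-5,1.27371021,-.0368955709],[.26988568,.61798122,.23008414],[-.64220891,-3.07472748,.00309222]),
([-.128,.03,2.378,.724,.239,-2.551],[.5792,.0055,.0497],[-.241,2.559,.054]),
([-.087,.1,2.148,.114,.644,-1.927],[.5802,-.0015,.0696],[-.268,2.868,.034])]
s=status.read_state();D.append((s['q'],s['tool_pos'],s['tcp_rot']))
A=[];B=[]
for q,P,r in D:
    z=Z(q[0]);t=q[1]+q[2];tz=Ro.from_rotvec(r).apply([0,0,1])
    cols=[z.apply(v) for v in([np.sin(q[1]),0,np.cos(q[1])],[np.sin(t),0,np.cos(t)],[1,0,0])]+[np.array([0,0,1.]),tz]
    A.append(np.stack(cols,1));B.append(P)
A=np.vstack(A);B=np.hstack(B);k,*_=np.linalg.lstsq(A,B,rcond=None)
C=(Z(D[0][0][0])*Y(D[0][0][1]+D[0][0][2])*Z(D[0][0][3])*Y(D[0][0][4])*Z(D[0][0][5])).inv()*Ro.from_rotvec(D[0][2])
def fk(q):
    t=q[1]+q[2];R=Z(q[0])*Y(t)*Z(q[3])*Y(q[4])
    P=Z(q[0]).apply([k[0]*np.sin(q[1])+k[1]*np.sin(t)+k[2],0,k[0]*np.cos(q[1])+k[1]*np.cos(t)+k[3]])+k[4]*R.apply([0,0,1])
    return P,R*Z(q[5])*C
def ik(P,R,q0):
    f=lambda q:np.r_[(fk(q)[0]-P)*10,(fk(q)[1].inv()*R).as_rotvec()]
    o=least_squares(f,q0);return o.x,np.abs(o.fun).max()
if __name__=='__main__':
    print('links',k.round(4),'res',np.abs(A@k-B).max())
    for q,P,r in D: print(np.abs(fk(q)[0]-P).max(),(fk(q)[1].inv()*Ro.from_rotvec(r)).magnitude())
E
python3 - <<'E'
from ik import *
exec(open('ik.py').read().split("__main__':")[1].replace('\n    ','\n'))
q0=D[-1][0]
for th in(25,30,34,38):
    s,c=np.sin(np.radians(th)),np.cos(np.radians(th))
    for t in(0,50,100):
        P=fx([0+12*s-.643*t,0,48-12*c+.766*t]);q,e=ik(P,rot(th),q0);print(th,t,q.round(2),round(e,5))
E
```

```text
links [ 0.6406  0.6325 -0.0975  0.2711  0.4663] res 0.02230856799978176
0.02230864183075032 1.6653400569859262e-16
0.012462189381939992 0.000805124593204478
0.016801321089309228 0.0008370578153362955
0.015741595542705766 1.8747927303942514e-07
25 0 [-0.04  0.2   2.13  0.26  0.39 -2.02] 0.0
25 50 [-0.06  0.11  2.16  0.24  0.45 -2.01] 0.0
25 100 [-0.07  0.02  2.18  0.22  0.52 -2.  ] 0.0
30 0 [-0.06  0.18  2.2   0.47  0.28 -2.24] 0.0
30 50 [-0.08  0.09  2.23  0.4   0.34 -2.18] 0.0
30 100 [-0.1  -0.01  2.25  0.36  0.42 -2.15] 0.0
34 0 [-0.07  0.17  2.25  0.82  0.2  -2.6 ] 0.0
34 50 [-0.09  0.07  2.28  0.65  0.26 -2.44] 0.0
34 100 [-0.12 -0.03  2.3   0.54  0.34 -2.34] 0.0
38 0 [-0.09  0.17  2.3   1.43  0.17 -3.22] 0.0
38 50 [-0.11  0.07  2.33  1.07  0.21 -2.88] 0.0
38 100 [-0.14 -0.04  2.36  0.82  0.28 -2.64] 0.0
```

```bash
python3 - <<'E'
s=open('ik.py').read()
s=s.replace("[1,0,0])]","[1,0,0],[np.cos(t),0,-np.sin(t)])]").replace("k[1]*np.sin(t)+k[2]","k[1]*np.sin(t)+k[2]+k[3]*np.cos(t)").replace("k[1]*np.cos(t)+k[3]","k[1]*np.cos(t)-k[3]*np.sin(t)+k[4]").replace("k[4]*R.apply","k[5]*R.apply")
open('ik.py','w').write(s)
E
python3 - <<'E'
from ik import *
print('links',k.round(4),'res',np.abs(A@k-B).max(),np.linalg.svd(A)[1])
q0=D[-1][0]
for th in(25,28,30,32,34):
    s,c=np.sin(np.radians(th)),np.cos(np.radians(th))
    for yo in (0,-6):
      for t in(0,50,100):
        P=fx([0+12*s-.643*t,0,48-12*c+.766*t]);q,e=ik(P,rot(th,FY+np.radians(yo)),q0);print(th,yo,t,q.round(2),round(e,5))
E
```

```text
links [ 0.5917  0.6645 -0.0922  0.0666  0.426   0.5031] res 0.02376760099753139 [3.92352172 2.8572574  0.56971237 0.30817689 0.12775355 0.07868481]
25 0 0 [-0.05  0.23  2.11  0.26  0.39 -2.03] 0.0
25 0 50 [-0.06  0.12  2.16  0.25  0.45 -2.02] 0.0
25 0 100 [-0.08  0.01  2.19  0.23  0.52 -2.02] 0.0
25 -6 0 [-0.    0.22  2.12  0.1   0.37 -1.74] 0.0
25 -6 50 [-0.01  0.12  2.16  0.1   0.43 -1.75] 0.0
25 -6 100 [-0.03  0.01  2.2   0.1   0.5  -1.76] 0.0
28 0 0 [-0.06  0.22  2.15  0.38  0.32 -2.15] 0.0
28 0 50 [-0.08  0.11  2.2   0.34  0.38 -2.12] 0.0
28 0 100 [-0.1  -0.01  2.24  0.31  0.46 -2.11] 0.0
28 -6 0 [-0.    0.21  2.16  0.15  0.29 -1.79] 0.0
28 -6 50 [-0.02  0.1   2.21  0.14  0.35 -1.8 ] 0.0
28 -6 100 [-0.04 -0.01  2.24  0.14  0.43 -1.8 ] 0.0
30 0 0 [-0.07  0.21  2.18  0.49  0.27 -2.27] 0.0
30 0 50 [-0.09  0.1   2.23  0.43  0.34 -2.22] 0.0
30 0 100 [-0.11 -0.02  2.26  0.38  0.42 -2.18] 0.0
30 -6 0 [-0.01  0.2   2.19  0.2   0.23 -1.85] 0.0
30 -6 50 [-0.02  0.09  2.23  0.18  0.3  -1.84] 0.0
30 -6 100 [-0.04 -0.03  2.27  0.17  0.38 -1.84] 0.0
32 0 0 [-0.08  0.21  2.21  0.65  0.23 -2.44] 0.0
32 0 50 [-0.1   0.09  2.25  0.54  0.3  -2.34] 0.0
32 0 100 [-0.12 -0.03  2.29  0.46  0.38 -2.27] 0.0
32 -6 0 [-0.01  0.2   2.22  0.29  0.18 -1.94] 0.0
32 -6 50 [-0.03  0.08  2.26  0.25  0.25 -1.91] 0.0
32 -6 100 [-0.05 -0.04  2.3   0.22  0.33 -1.89] 0.0
34 0 0 [-0.09  0.21  2.23  0.88  0.2  -2.67] 0.0
34 0 50 [-0.11  0.09  2.28  0.7   0.26 -2.5 ] 0.0
34 0 100 [-0.14 -0.03  2.32  0.57  0.34 -2.39] 0.0
34 -6 0 [-0.01  0.2   2.24  0.47  0.12 -2.12] 0.0
34 -6 50 [-0.03  0.08  2.29  0.35  0.19 -2.01] 0.0
34 -6 100 [-0.05 -0.04  2.33  0.28  0.28 -1.96] 0.0
```

```bash
python3 - <<'E'
s=open('ik.py').read()
s=s.replace("+[np.array([0,0,1.]),tz]","+[np.array([0,0,1.]),tz,z.apply([0,1.,0])]").replace("k[3]*np.cos(t),0,","k[3]*np.cos(t),k[6],")
open('ik.py','w').write(s)
E
python3 - <<'E'
from ik import *
print('links',k.round(4),'res',np.abs(A@k-B).max())
q0=D[-1][0]
for th in(28,30,32,34):
    s,c=np.sin(np.radians(th)),np.cos(np.radians(th))
    for yo in (0,-4,-8):
      for t in(0,100):
        P=fx([0+12*s-.643*t,0,48-12*c+.766*t]);q,e=ik(P,rot(th,FY+np.radians(yo)),q0);print(th,yo,t,q.round(2),round(e,5))
E
```

```text
links [ 5.122e-01  5.665e-01 -3.000e-04  1.500e-03  2.523e-01  3.481e-01
  2.490e-02] res 0.00011536049124294401
28 0 0 [-0.07  0.25  2.12  0.39  0.33 -2.17] 0.0
28 0 100 [-0.11  0.02  2.2   0.31  0.47 -2.11] 0.0
28 -4 0 [-0.05  0.24  2.12  0.27  0.31 -1.98] 0.0
28 -4 100 [-0.08  0.01  2.21  0.22  0.45 -1.95] 0.0
28 -8 0 [-0.03  0.24  2.12  0.13  0.29 -1.77] 0.0
28 -8 100 [-0.06  0.01  2.21  0.12  0.44 -1.78] 0.0
30 0 0 [-0.08  0.24  2.14  0.49  0.29 -2.27] 0.0
30 0 100 [-0.12  0.    2.23  0.37  0.43 -2.17] 0.0
30 -4 0 [-0.05  0.24  2.14  0.35  0.26 -2.06] 0.0
30 -4 100 [-0.09 -0.    2.23  0.26  0.41 -2.  ] 0.0
30 -8 0 [-0.03  0.23  2.15  0.17  0.24 -1.81] 0.0
30 -8 100 [-0.06 -0.    2.23  0.15  0.39 -1.8 ] 0.0
32 0 0 [-0.08  0.23  2.16  0.62  0.25 -2.41] 0.0
32 0 100 [-0.12 -0.01  2.25  0.44  0.39 -2.25] 0.0
32 -4 0 [-0.06  0.23  2.17  0.46  0.21 -2.17] 0.0
32 -4 100 [-0.09 -0.01  2.26  0.32  0.37 -2.05] 0.0
32 -8 0 [-0.03  0.23  2.17  0.23  0.19 -1.87] 0.0
32 -8 100 [-0.06 -0.01  2.26  0.18  0.35 -1.84] 0.0
34 0 0 [-0.09  0.23  2.19  0.8   0.22 -2.59] 0.0
34 0 100 [-0.13 -0.01  2.27  0.53  0.36 -2.34] 0.0
34 -4 0 [-0.06  0.23  2.19  0.63  0.17 -2.34] 0.0
34 -4 100 [-0.1  -0.02  2.28  0.39  0.32 -2.13] 0.0
34 -8 0 [-0.03  0.22  2.19  0.34  0.14 -1.98] 0.0
34 -8 100 [-0.07 -0.02  2.28  0.22  0.3  -1.88] 0.0
```

```bash
python3 - <<'E'
from g import *
go(fx([-61,0,115]),rot(32))
print((fx([3.4,0,37.8])-fx([-61,0,115]))/.1)
E
```

```text
t 5.85 tcp [ 0.5729 -0.0017  0.1394] F [ 0.9  0.2 -0.2] w 0.4
target [0.6165 0.0056 0.115 ] shift/0.1 [ 0.436  0.072 -0.244] turn/(pi/2) [ 0.0366 -0.1808  0.003 ]
[ 0.63238141  0.12177747 -0.772     ]
```

Request:
move_arm --deltas '[[[0.012,-0.06,0],[0,0,0.1],0.2],[[0.024,-0.12,0],[0.1,0.02,0],0.2],[[0.0366,-0.181,0.003],[0.25,0.05,-0.1],0.2],[[0.0366,-0.181,0.003],[0.436,0.072,-0.244],0.2],[[0.0366,-0.181,0.003],[0.436,0.072,-0.244],0.2],[[0.0366,-0.181,0.003],[0.436,0.072,-0.244],0.2]]'

```text
time: 6.6
tool_pos: [0.6135, 0.0057, 0.1105]
tcp_rot: [-0.247, 2.581, 0.072]
wrist_force: [-0.1, 0.2, -0.1]
width: 0.401
```

```bash
python3 - <<'E'
from g import *
p,d=snap('wrist','w4'); go(fx([-61,0,115]),rot(32))
a=cv2.imread('pics/w4.png')
for X in([-40,0,48],[60,0,48],[-29,22,51],[-29,-22,51],[-62,28,54],[-62,-28,54]):
    u=proj('w4',fx(X)); cv2.circle(a,tuple(int(k) for k in u),3,(0,0,255),1)
cv2.imwrite('pics/w4m.png',a)
b,_=snap('side','s4');cv2.imwrite('pics/s4c.png',cv2.resize(b[120:260,140:340,::-1],None,fx=4,fy=4))
E
```

```text
t 6.65 tcp [0.6137 0.0057 0.111 ] F [-0.9  0.1  0.2] w 0.4
target [0.6165 0.0056 0.115 ] shift/0.1 [ 0.028 -0.002  0.04 ] turn/(pi/2) [-0.0002 -0.0049 -0.0006]
```

View pics/w4m.png

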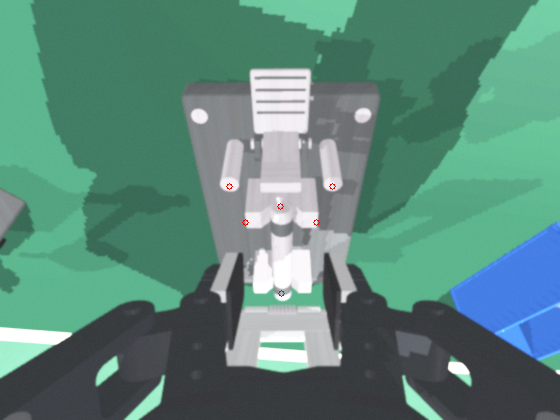

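View pics/s4c.png

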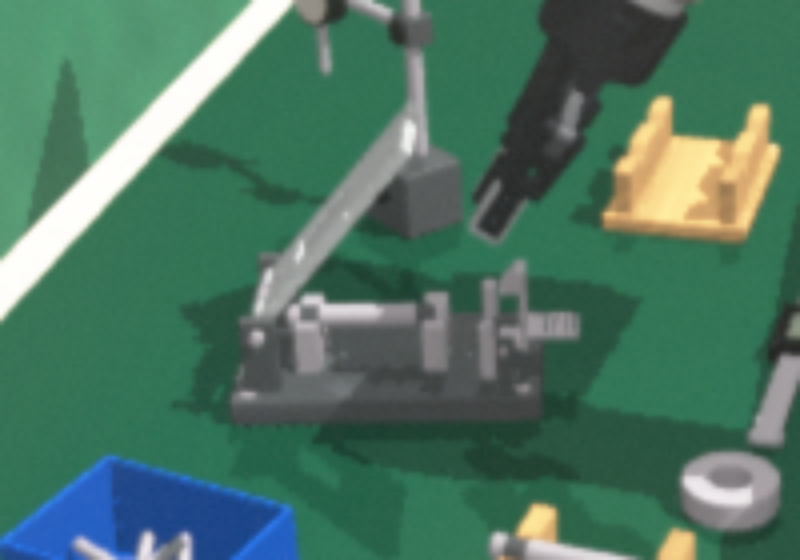

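The leaf is up and the pin is seated (col 281, front end at row 200), with clear room under the leaf. Moving in along the leaf direction.

```bash
python3 - <<'E'
from g import *
go(fx([3,0,38]),rot(32))
E
```

```text
t 6.7 tcp [0.6139 0.0057 0.1114] F [-0.1 -0.1  0. ] w 0.399
target [0.6793 0.0177 0.038 ] shift/0.1 [ 0.654  0.12  -0.734] turn/(pi/2) [-0.0002 -0.0044 -0.0005]
```

Request:
move_arm --deltas '[[[0,0,0],[0.08,0.015,-0.09],0.2],[[0,0,0],[0.2,0.04,-0.24],0.2],[[0,0,0],[0.32,0.06,-0.38],0.2],[[0,0,0],[0.44,0.085,-0.52],0.2],[[0,0,0],[0.54,0.105,-0.64],0.2],[[0,0,0],[0.6,0.115,-0.71],0.2],[[0,0,0],[0.63,0.12,-0.75],0.2],[[0,0,0],[0.63,0.12,-0.75],0.2],[[0,0,0],[0.63,0.12,-0.75],0.2]]'

```text
time: 7.82
tool_pos: [0.6768, 0.0176, 0.0363]
tcp_rot: [-0.246, 2.58, 0.072]
wrist_force: [-0.3, 0.2, 0.1]
width: 0.4
```

```bash
python3 - <<'E'
from g import *
p,d=snap('side','s5'); go(fx([3,0,38]),rot(32));print(status.read_state()['q'].round(3))
cv2.imwrite('pics/s5c.png',cv2.resize(p[130:230,180:300,::-1],None,fx=6,fy=6))
E
```

```text
t 7.88 tcp [0.6768 0.0176 0.0364] F [0.4 0.  0.7] w 0.403
target [0.6793 0.0177 0.038 ] shift/0.1 [0.025 0.    0.016] turn/(pi/2) [-0.0003 -0.0044 -0.0004]
[-0.085  0.228  2.171  0.614  0.253 -2.405]
```

View pics/s5c.png

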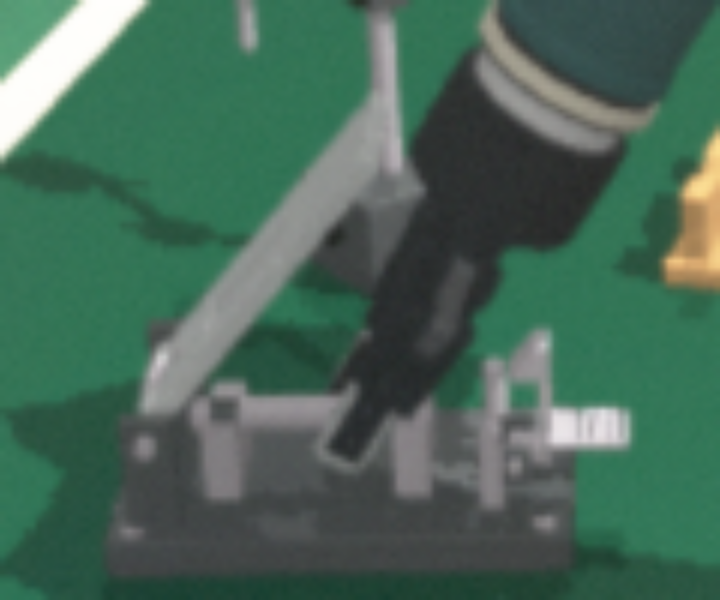

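Request:
move_arm --deltas '[[[0,0,0],[0.03,0.005,0.01],0.2],[[0,0,0],[0.03,0.005,0.01],1],[[0,0,0],[0.03,0.005,0.01],1],[[0,0,0],[0.03,0.005,0.01],1],[[0,0,0],[0.03,0.005,0.01],1],[[0,0,0],[0.03,0.005,0.01],1]]' --grip_force 50

```text
time: 8.62
tool_pos: [0.6805, 0.0178, 0.0377]
tcp_rot: [-0.246, 2.579, 0.071]
wrist_force: [-1.6, -3.2, 4.7]
width: 0.143
```

```bash
python3 - <<'E'
from g import *
go(fx([3,0,38]),rot(32))
print(fx([-.643*100,0,76.6])-fx([0,0,0]))
E
```

```text
t 8.62 tcp [0.6805 0.0178 0.0377] F [-1.6 -3.2  4.7] w 0.143
target [0.6793 0.0177 0.038 ] shift/0.1 [-0.011 -0.001  0.003] turn/(pi/2) [ 0.     -0.0037 -0.0002]
[-0.06313995 -0.01215884  0.0766    ]
```

```bash
cat >> g.py <<'E'
RE=np.array([.530,-.287,0]); YE=np.radians(-2.8)
E
python3 - <<'E'
from ik import *
q=status.read_state()['q']
for th in (32,20):
  for y in(32,-32):
    for z in(32,110):
        P=fx([-6,y,z],RE,YE);a,e=ik(P,rot(th,YE),q);print(th,y,z,P.round(4),a.round(2),e)
q,e=ik(fx([-61,0,125]),rot(32),q);print(q)
E
```

```text
32 32 32 [ 0.5256 -0.2547  0.032 ] [-0.68  0.11  2.33  0.96  0.39 -3.05] 1.4210854715202004e-13
32 32 110 [ 0.5256 -0.2547  0.11  ] [-0.68 -0.04  2.29  0.68  0.52 -2.74] 5.551115123125783e-14
32 -32 32 [ 0.5224 -0.3187  0.032 ] [-0.8   0.17  2.25  0.94  0.46 -3.13] 3.1051827775741003e-11
32 -32 110 [ 0.5224 -0.3187  0.11  ] [-0.8   0.04  2.22  0.72  0.58 -2.87] 1.0452749776845849e-12
20 32 32 [ 0.5256 -0.2547  0.032 ] [-0.6   0.15  2.2   0.37  0.52 -2.42] 2.9837243786801082e-15
20 32 110 [ 0.5256 -0.2547  0.11  ] [-0.6   0.03  2.16  0.29  0.68 -2.32] 1.851852005074761e-12
20 -32 32 [ 0.5224 -0.3187  0.032 ] [-0.71  0.2   2.13  0.41  0.56 -2.55] 4.9960036108132044e-15
20 -32 110 [ 0.5224 -0.3187  0.11  ] [-0.71  0.09  2.09  0.33  0.71 -2.45] 4.551914400963142e-14
[-0.12426266 -0.02761858  2.24838473  0.416882    0.41681259 -2.22471546]
```

Request:
move_arm --deltas '[[[0,0,0],[0,0,0.04],1],[[0,0,0],[0,0,0.09],1],[[0,0,0],[-0.09,-0.017,0.2],1],[[0,0,0],[-0.22,-0.04,0.36],1],[[0,0,0],[-0.36,-0.07,0.53],1],[[0,0,0],[-0.5,-0.1,0.7],1],[[0,0,0],[-0.6,-0.12,0.86],1],[[0,0,0],[-0.63,-0.12,0.9],1],[[0,0,0],[-0.63,-0.12,0.9],1]]'

```text
time: 9.75
tool_pos: [0.6165, 0.0062, 0.1273]
tcp_rot: [-0.247, 2.58, 0.072]
wrist_force: [-0.2, -0.5, -0.9]
width: 0.144
```

```bash
python3 - <<'E'
from ik import *
q=np.array([-.45,.2,1.7,0,1.2,1.2])
for y in(32,-32):
  for th,z in((0,130),(32,110),(32,32)):
    P=fx([6,y,z],RE,YE);a,e=ik(P,rot(th,YE+np.pi),q);print(th,y,z,P.round(4),a.round(2),e)
s=status.read_state();print(s['q'].round(2))
c=cloud('scene');z=np.load('pics/scene.npz')
m=(z['d']>0)&(c[...,0]>.6)&(c[...,0]<.9)&(c[...,1]<-.15)&(c[...,1]>-.4)&(c[...,2]>.07)
Q=c[m]
for a in range(70,200,20):
    k=Q[(Q[:,2]*1000>=a)&(Q[:,2]*1000<a+20)]
    if len(k):print(a,len(k),k.min(0).round(3),k.max(0).round(3))
go(fx([-61,0,150]),rot(0,FY))
E
```

```text
0 32 130 [ 0.5376 -0.2553  0.13  ] [-0.49  0.2   1.88 -0.    1.06  1.13] 1.1102230246251565e-15
32 32 110 [ 0.5376 -0.2553  0.11  ] [-0.38  0.57  1.52 -0.17  1.59  1.28] 9.356404540028507e-12
32 32 32 [ 0.5376 -0.2553  0.032 ] [-0.38  0.65  1.55 -0.18  1.48  1.3 ] 1.0980105713542798e-12
0 -32 130 [ 0.5344 -0.3193  0.13  ] [-0.58  0.25  1.82 -0.    1.07  1.04] 5.551115123125783e-15
32 -32 110 [ 0.5344 -0.3193  0.11  ] [-0.46  0.6   1.46 -0.21  1.6   1.21] 6.117328865684613e-13
32 -32 32 [ 0.5344 -0.3193  0.032 ] [-0.46  0.68  1.49 -0.21  1.49  1.23] 7.453690442638106e-12
[-0.12 -0.03  2.24  0.4   0.43 -2.21]
70 74 [ 0.717 -0.283  0.07 ] [ 0.81  -0.214  0.09 ]
90 113 [ 0.718 -0.283  0.09 ] [ 0.811 -0.214  0.11 ]
110 124 [ 0.719 -0.285  0.11 ] [ 0.824 -0.214  0.13 ]
130 648 [ 0.717 -0.303  0.13 ] [ 0.833 -0.204  0.15 ]
150 678 [ 0.711 -0.304  0.15 ] [ 0.833 -0.206  0.17 ]
170 366 [ 0.714 -0.297  0.17 ] [ 0.823 -0.214  0.182]
t 9.75 tcp [0.6165 0.0062 0.1273] F [-0.2 -0.5 -0.9] w 0.144
target [0.6165 0.0056 0.15  ] shift/0.1 [-0.    -0.007  0.227] turn/(pi/2) [-6.760e-02  3.447e-01 -2.000e-04]
```

Request:
move_arm --deltas '[[[0,0,0],[-0.3,-0.1,0.2],1],[[0,0,0],[-0.6,-0.2,0.4],1],[[-0.02,0.11,0],[-0.7,-0.35,0.4],1],[[-0.04,0.22,0],[-0.8,-0.55,0.4],1],[[-0.06,0.33,0],[-0.8,-0.8,0.4],1],[[-0.0676,0.345,0],[-0.8,-1,0.4],1]]'

```text
time: 10.5
tool_pos: [0.5392, -0.0944, 0.1661]
tcp_rot: [0.301, -3.126, -0.0]
wrist_force: [0.7, 0.1, -0.7]
width: 0.142
```

Request:
move_arm --deltas '[[[0,0,-0.1],[0,-0.1,0],1],[[0,0,-0.21],[0,-0.3,0],1],[[0,0,-0.32],[0,-0.4,0],1],[[0,0,-0.43],[0,-0.5,0],1],[[0,0,-0.54],[0,-0.6,0],1],[[0,0,-0.65],[0,-0.7,0],1],[[0,0,-0.72],[0,-0.8,0],1]]'

```text
time: 11.38
tool_pos: [0.5356, -0.1738, 0.1657]
tcp_rot: [-1.429, -2.797, -0.003]
wrist_force: [0.5, 0.7, -1.7]
width: 0.141
```

Request:
move_arm --deltas '[[[0,0,-0.1],[0,-0.1,0],1],[[0,0,-0.21],[0,-0.3,0],1],[[0,0,-0.32],[0,-0.4,0],1],[[0,0,-0.43],[0,-0.5,0],1],[[0,0,-0.54],[0,-0.6,0],1],[[0,0,-0.65],[0,-0.7,0],1],[[0,0,-0.72],[0,-0.8,0],1]]'

```text
time: 12.25
tool_pos: [0.5356, -0.2537, 0.1657]
tcp_rot: [-2.705, -1.596, -0.003]
wrist_force: [0.1, 0.3, -1.5]
width: 0.139
```

Request:
move_arm --deltas '[[[0,0,-0.1],[0,-0.1,0],1],[[0,0,-0.21],[0,-0.3,0],1],[[0,0,-0.32],[0,-0.4,0],1],[[0,0,-0.43],[0,-0.5,0],1],[[0,0,-0.54],[0,-0.6,0],1],[[0,0,-0.65],[0,-0.65,0],1],[[0,0,-0.71],[0,-0.65,0],1],[[0,0,-0.71],[0,-0.65,0],1]]'

```text
time: 13.25
tool_pos: [0.5357, -0.3185, 0.1658]
tcp_rot: [-3.14, 0.07, -0.001]
wrist_force: [-0.3, 0.4, -0.6]
width: 0.139
```

```bash
python3 - <<'E'
from g import *
p,d=snap('wrist','w6');c=cloud('w6');h=cv2.cvtColor(p,cv2.COLOR_RGB2HSV)
go(fx([6,-32,95],RE,YE),rot(32,YE+np.pi)); print(status.read_state()['q'].round(2))
a=p[:,:,::-1].copy()
for X in([52,75,12],[52,-75,12],[-52,75,12],[-52,-75,12],[38,-32,38],[-38,-32,38],[38,32,38],[-38,32,38]):
    u=proj('w6',fx(X,RE,YE)); cv2.circle(a,tuple(int(k) for k in u),3,(0,0,255),1)
cv2.imwrite('pics/w6m.png',a)
E
```

```text
t 13.3 tcp [ 0.5359 -0.3185  0.1661] F [ 0.5 -0.5 -0.7] w 0.141
target [ 0.5344 -0.3193  0.095 ] shift/0.1 [-0.014 -0.008 -0.711] turn/(pi/2) [ 0.0161  0.3557 -0.0032]
[-0.58  0.21  1.79  0.    1.14  1.04]
```

View pics/w6m.png

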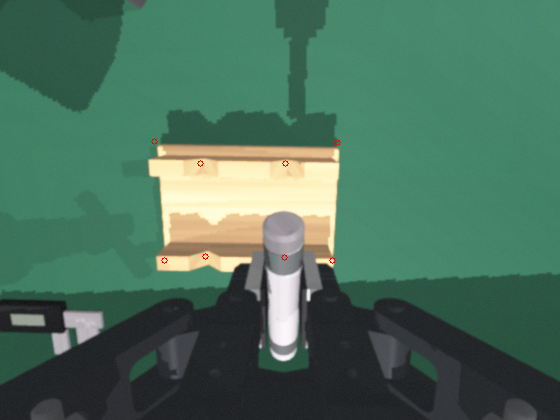

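The rack matches the predicted marks to within a few px: notches at cols 205 and 288, pin at col 283. Now tilting to level the pin and going down.

Request:
move_arm --deltas '[[[0.004,0.09,0],[-0.03,-0.01,-0.1],1],[[0.008,0.19,0],[-0.03,-0.01,-0.3],1],[[0.012,0.28,-0.002],[-0.03,-0.01,-0.5],1],[[0.016,0.356,-0.003],[-0.03,-0.01,-0.7],1],[[0.016,0.356,-0.003],[-0.03,-0.01,-0.71],1],[[0.016,0.356,-0.003],[-0.03,-0.01,-0.71],1]]'

```text
time: 14.05
tool_pos: [0.5337, -0.3198, 0.0961]
tcp_rot: [-3.008, 0.074, 0.861]
wrist_force: [-0.5, -0.9, -0.3]
width: 0.14
```

```bash
sed -i 's/RE=np.array(\[.530/RE=np.array([.528/' g.py; python3 - <<'E'
from g import *
go(fx([6,-32,34],RE,YE),rot(32,YE+np.pi)); print(status.read_state()['q'].round(2))
E
```

```text
t 14.05 tcp [ 0.5337 -0.3198  0.0961] F [-0.5 -0.9 -0.3] w 0.14
target [ 0.5324 -0.3193  0.034 ] shift/0.1 [-0.012  0.006 -0.621] turn/(pi/2) [ 0.0007  0.0006 -0.0001]
[-0.46  0.62  1.47 -0.21  1.58  1.21]
```

Request:
move_arm --deltas '[[[0,0,0],[-0.012,0.006,-0.2],1],[[0,0,0],[-0.012,0.006,-0.4],1],[[0,0,0],[-0.012,0.006,-0.52],1],[[0,0,0],[-0.012,0.006,-0.58],1],[[0,0,0],[-0.012,0.006,-0.62],1],[[0,0,0],[-0.012,0.006,-0.64],1],[[0,0,0],[-0.012,0.006,-0.64],1]]'

```text
time: 14.92
tool_pos: [0.5327, -0.3198, 0.0327]
tcp_rot: [-3.008, 0.076, 0.863]
wrist_force: [-1.5, -1.5, 1.1]
width: 0.143
```

```bash
python3 - <<'E'
from g import *
go(fx([6,-32,31.5],RE,YE),rot(32,YE+np.pi)); p,d=snap('side','s7');cv2.imwrite('pics/s7c.png',cv2.resize(p[115:200,260:380,::-1],None,fx=6,fy=6))
E
```

```text
t 14.93 tcp [ 0.5327 -0.3198  0.0327] F [-1.5 -1.5  1.1] w 0.143
target [ 0.5324 -0.3193  0.0315] shift/0.1 [-0.003  0.006 -0.012] turn/(pi/2) [ 0.0017 -0.0001  0.0004]
```

View pics/s7c.png

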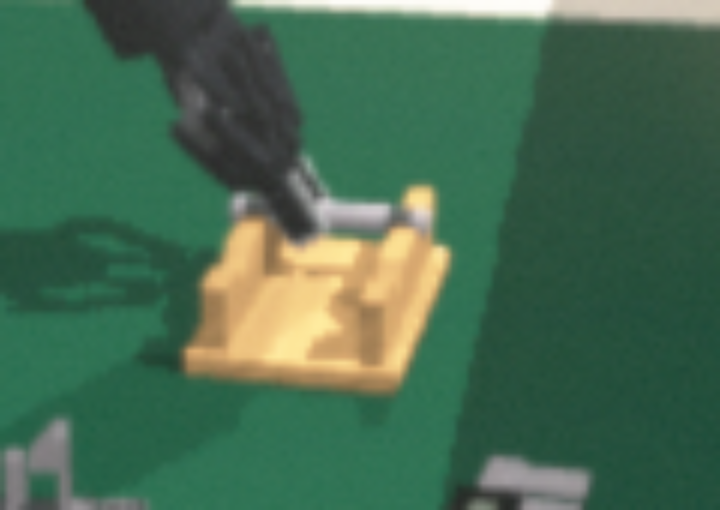

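Request:
move_arm --deltas '[[[0,0,0],[0,0.003,-0.007],1],[[0,0,0],[0,0.003,-0.015],1],[[0,0,0],[0,0.003,-0.015],1],[[0,0,0],[0,0.003,-0.015],0.6],[[0,0,0],[0,0.003,-0.015],0.4],[[0,0,0],[0,0.003,-0.015],0.4],[[0,0,0],[0,0.003,-0.015],0.4]]'

```text
time: 15.85
tool_pos: [0.5325, -0.3186, 0.0301]
tcp_rot: [-3.007, 0.075, 0.863]
wrist_force: [-0.5, -0.7, -0.7]
width: 0.299
```

Request:
move_arm --deltas '[[[0,0,0],[0.05,-0.002,0.08],0.4],[[0,0,0],[0.15,-0.008,0.24],0.4],[[0,0,0],[0.3,-0.015,0.5],0.4],[[0,0,0],[0.3,-0.015,0.8],0.4],[[0,0,0],[0.3,-0.015,1],0.4]]'

```text
time: 16.48
tool_pos: [0.5643, -0.3209, 0.1334]
tcp_rot: [-3.01, 0.075, 0.858]
wrist_force: [0.5, -0.7, 0.4]
width: 0.304
```

```bash
python3 - <<'E'
from g import *
p,d=snap('side','s8');c=cloud('s8');
L=Ro.from_euler('z',YE).inv().apply(c.reshape(-1,3)-RE).reshape(c.shape)*1000
for y in (-32,):
    m=(d>0)&(abs(L[...,1]-y)<9)&(abs(L[...,0])<62)&(L[...,2]>44)&(L[...,2]<58)
    q=L[m];print(len(q),q.min(0),q.max(0),np.polyfit(q[:,0],q[:,2],1),np.polyfit(q[:,0],q[:,1],1))
s=status.read_state();print(s['tool_pos'],s['q'].round(2),s['time'],s['wrist_force'])
go(np.array([.5,0,.22]),rot(0,np.radians(-8.5)))
E
```

```text
101 [-50.37426468 -37.28624947  44.00416219] [ 48.85719588 -23.40627076  53.9359157 ] [8.88446109e-03 4.76857223e+01] [-4.94884491e-03 -2.94334537e+01]
[ 0.56495671 -0.3213985   0.13598467] [-0.45  0.63  1.37 -0.21  1.66  1.21] 16.525 [ 0.33914354 -0.04978892  2.39005428]
t 16.52 tcp [ 0.565  -0.3214  0.136 ] F [ 0.3 -0.   2.4] w 0.299
target [0.5  0.   0.22] shift/0.1 [-0.65   3.214  0.84 ] turn/(pi/2) [ 0.5278 -0.048   1.8664]
```

Request:
move_arm --deltas '[[[-0.004,-0.09,0],[-0.1,0.1,0.3],0.2],[[-0.008,-0.18,0],[-0.3,0.3,0.5],0.2],[[-0.012,-0.27,0],[-0.5,0.6,0.7],0.2],[[-0.016,-0.356,0.003],[-0.65,0.95,0.75],0.2]]'

```text
time: 17.02
tool_pos: [0.4981, -0.2255, 0.2079]
tcp_rot: [3.138, -0.073, 0.014]
wrist_force: [0.2, -0.2, 0.7]
width: 0.403
```

Request:
move_arm --deltas '[[[0,0,0.1],[0,0.2,0],0.2],[[0,0,0.21],[0,0.4,0],0.2],[[0,0,0.32],[0,0.6,0],0.2],[[0,0,0.43],[0,0.8,0],0.2],[[0,0,0.48],[0,0.95,0],0.2]]'

```text
time: 17.65
tool_pos: [0.4972, -0.1295, 0.2054]
tcp_rot: [-2.944, -1.095, -0.001]
wrist_force: [-0.0, -1.0, -0.0]
width: 0.403
```

Request:
move_arm --deltas '[[[0,0,0.1],[0,0.2,0],0.2],[[0,0,0.21],[0,0.4,0],0.2],[[0,0,0.32],[0,0.6,0],0.2],[[0,0,0.43],[0,0.8,0],0.2],[[0,0,0.48],[0,0.95,0],0.2]]'

```text
time: 18.27
tool_pos: [0.4972, -0.0346, 0.2054]
tcp_rot: [-2.334, -2.102, -0.001]
wrist_force: [-0.0, 0.2, 2.0]
width: 0.401
```

Request:
move_arm --deltas '[[[0,0,0.1],[0,0.2,0],0.2],[[0,0,0.21],[0,0.4,0],0.2],[[0,0,0.32],[0,0.6,0],0.2],[[0,0,0.43],[0,0.8,0],0.2],[[0,0,0.48],[0,0.95,0],0.2]]'

```text
time: 18.9
tool_pos: [0.4972, 0.0604, 0.2054]
tcp_rot: [-1.396, -2.813, -0.001]
wrist_force: [-0.1, 0.1, -0.3]
width: 0.398
```

Request:
move_arm --deltas '[[[0,0,0.1],[0,0.2,0],0.2],[[0,0,0.21],[0,0.4,0],0.2],[[0,0,0.32],[0,0.6,0],0.2],[[0,0,0.43],[0,0.8,0],0.2],[[0,0,0.49],[0,0.95,0],0.2]]'

```text
time: 19.52
tool_pos: [0.4973, 0.1553, 0.2054]
tcp_rot: [-0.237, -3.131, -0.0]
wrist_force: [0.4, -0.2, 0.4]
width: 0.404
```

Request:
move_arm --deltas '[[[0,0,0],[0,0.4,0],0.2],[[0,0,0],[0,0.8,-0.1],0.2],[[0,0,0],[0,0.92,-0.2],0.2],[[0,0,0],[0,0.92,-0.2],0.2]]'

```text
time: 20.02
tool_pos: [0.4965, 0.2464, 0.184]
tcp_rot: [-0.241, -3.129, 0.002]
wrist_force: [-0.3, -0.8, -0.5]
width: 0.396
```

```bash
python3 - <<'E'
from ik import *
p,d=snap('wrist','w9');p,d=snap('wrist','w9');c=cloud('w9');
YF=np.radians(-8.5); u=np.array([np.cos(YF),np.sin(YF)])
h=cv2.cvtColor(p,cv2.COLOR_RGB2HSV)
m=(d>0)&(c[...,2]>.045)&(c[...,2]<.056)&(h[...,1]<60)&(c[...,0]>.43)&(c[...,0]<.6)
for lo,hi in((.21,.277),(.277,.345)):
    q=c[m&(c[...,1]>lo)&(c[...,1]<hi)]
    if len(q)<20: print('few',len(q));continue
    v=cv2.fitLine(q[:,:2].astype(np.float32),cv2.DIST_HUBER,0,.01,.01).ravel();t=(q[:,:2]-v[2:])@v[:2]
    print(len(q),np.degrees(np.arctan2(v[1],v[0])),'mid',v[2:]+v[:2]*(t.min()+t.max())/2,t.max()-t.min(),np.percentile(q[:,2],95))
a=p[:,:,::-1].copy()
for X in([.5076,.246,.049],):
    cv2.circle(a,tuple(int(k) for k in proj('w9',X)),3,(0,0,255),1)
cv2.imwrite('pics/w9.png',a)
s=status.read_state();print(s['time'],s['tool_pos'],s['q'].round(2))
for P in([.5,.247,.12],[.5,.247,.032]): print(ik(np.array(P),rot(32,YF),s['q'])[0].round(2))
E
```

```text
1830 -7.3987713 mid [0.50704454 0.24567074] 0.10003530122766643 0.04892767069390558
1685 -7.0412807 mid [0.52001526 0.30797459] 0.09912556437479539 0.04897703091309701
20.125 [0.49733032 0.24563411 0.18513579] [ 0.41  0.07  1.91  0.    1.16 -1.  ]
[ 0.65 -0.05  2.28 -0.71  0.62 -0.24]
[ 0.65  0.11  2.33 -0.96  0.48  0.05]
```

View pics/w9.png

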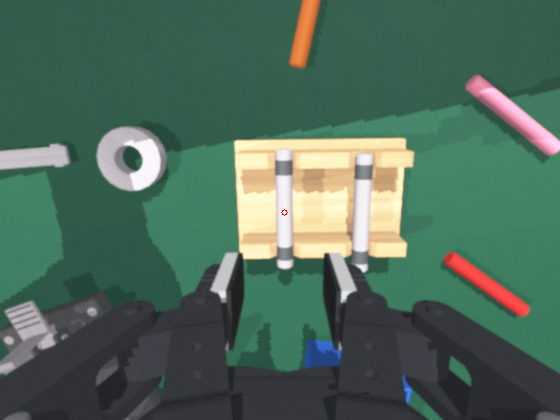

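```bash
python3 - <<'E'
from g import *
go(np.array([.5034,.2462,.1]),rot(32,np.radians(-8)))
E
```

```text
t 20.12 tcp [0.4973 0.2456 0.1851] F [ 0.1 -0.2  0.4] w 0.406
target [0.5034 0.2462 0.1   ] shift/0.1 [ 0.061  0.006 -0.851] turn/(pi/2) [-0.0519 -0.3528  0.0099]
```

Request:
move_arm --deltas '[[[-0.013,-0.09,0.003],[0.06,0.006,-0.1],0.2],[[-0.026,-0.18,0.005],[0.06,0.006,-0.3],0.2],[[-0.039,-0.27,0.008],[0.06,0.006,-0.5],0.2],[[-0.052,-0.353,0.01],[0.06,0.006,-0.75],0.2],[[-0.052,-0.353,0.01],[0.06,0.006,-0.85],0.2],[[-0.052,-0.353,0.01],[0.06,0.006,-0.85],0.2]]'

```text
time: 20.88
tool_pos: [0.5024, 0.2454, 0.0992]
tcp_rot: [0.179, 2.579, -0.054]
wrist_force: [-0.6, -0.3, 0.1]
width: 0.399
```

```bash
python3 - <<'E'
from g import *
snap('wrist','w10')
go(np.array([.5034,.2462,.0318]),rot(32,np.radians(-8)))
E
```

```text
t 20.93 tcp [0.5037 0.2462 0.1006] F [-0.4 -0.7  0.4] w 0.399
target [0.5034 0.2462 0.0318] shift/0.1 [-0.003 -0.    -0.688] turn/(pi/2) [0.0001 0.0004 0.0001]
```

Request:
move_arm --deltas '[[[0,0,0],[0,0,-0.2],0.2],[[0,0,0],[0,0,-0.4],0.2],[[0,0,0],[0,0,-0.57],0.2],[[0,0,0],[0,0,-0.65],0.2],[[0,0,0],[0,0,-0.685],0.2],[[0,0,0],[0,0,-0.685],0.2],[[0,0,0],[0,0,-0.685],0.2]]'

```text
time: 21.8
tool_pos: [0.5042, 0.2475, 0.0328]
tcp_rot: [0.18, 2.576, -0.05]
wrist_force: [0.6, -0.0, 1.1]
width: 0.397
```

```bash
python3 - <<'E'
from g import *
go(np.array([.5034,.2462,.0318]),rot(32,np.radians(-8)))
E
```

```text
t 21.8 tcp [0.5042 0.2475 0.0328] F [ 0.6 -0.   1.1] w 0.397
target [0.5034 0.2462 0.0318] shift/0.1 [-0.008 -0.013 -0.01 ] turn/(pi/2) [-0.0008  0.0014 -0.0005]
```

Request:
move_arm --deltas '[[[0,0,0],[-0.008,-0.013,-0.01],0.2],[[0,0,0],[-0.008,-0.013,-0.01],0.2],[[0,0,0],[-0.008,-0.013,-0.01],1],[[0,0,0],[-0.008,-0.013,-0.01],1],[[0,0,0],[-0.008,-0.013,-0.01],1],[[0,0,0],[-0.008,-0.013,-0.01],1],[[0,0,0],[-0.008,-0.013,-0.01],1]]' --grip_force 50

```text
time: 22.68
tool_pos: [0.5027, 0.2455, 0.031]
tcp_rot: [0.18, 2.577, -0.052]
wrist_force: [-3.3, -2.4, 5.4]
width: 0.143
```

```bash
python3 - <<'E'
from g import *
s=status.read_state();c,si=np.cos(np.radians(-8)),np.sin(np.radians(-8))
d=s['tool_pos'][:2]-[.507,.2457];print('tcp in pin frame',d[0]*c+d[1]*si,-d[0]*si+d[1]*c)
go(fx([-61,0,160]),rot(32))
E
```

```text
tcp in pin frame -0.0042095770137344675 -0.0007875589818831782
t 22.68 tcp [0.5027 0.2455 0.031 ] F [-3.3 -2.4  5.4] w 0.143
target [0.6165 0.0056 0.16  ] shift/0.1 [ 1.138 -2.399  1.29 ] turn/(pi/2) [-0.      0.0007  0.2098]
```

Request:
move_arm --deltas '[[[0,0,0],[0,0,0.1],1],[[0,0,0],[0,0,0.3],1],[[0,0,0],[0,0,0.6],1],[[0,0,0],[0,-0.1,1],1],[[0,0,0.05],[0.1,-0.4,1],1],[[0,0,0.1],[0.2,-0.7,1],1]]'

```text
time: 23.42
tool_pos: [0.5227, 0.1773, 0.1315]
tcp_rot: [-0.025, 2.581, 0.009]
wrist_force: [-0.3, 0.1, -2.5]
width: 0.139
```

Request:
move_arm --deltas '[[[0,0,0.05],[0.1,-0.4,0],1],[[0,0,0.11],[0.25,-0.8,0],1],[[0,0,0.11],[0.35,-1,0],1]]'

```text
time: 23.8
tool_pos: [0.5452, 0.1016, 0.1272]
tcp_rot: [-0.205, 2.593, 0.062]
wrist_force: [-0.7, 1.4, -0.7]
width: 0.142
```

Request:
move_arm --deltas '[[[0,0,0],[0.06,-0.4,0],1],[[0,0,0],[0.1,-0.78,-0.06],1],[[0,0,0],[0.1,-0.78,-0.06],1],[[0,0,0],[0.1,-0.78,-0.06],1]]'

```text
time: 24.3
tool_pos: [0.5551, 0.0244, 0.1212]
tcp_rot: [-0.202, 2.594, 0.061]
wrist_force: [0.3, -0.1, -1.8]
width: 0.144
```

```bash
python3 - <<'E'
from g import *
go(fx([-60,0,120]),rot(32)); print(status.read_state()['q'].round(2))
print((fx([5.8,0,37])-fx([-60,0,120]))/.1)
E
```

```text
t 24.3 tcp [0.5551 0.0244 0.1212] F [ 0.3 -0.1 -1.8] w 0.144
target [0.6175 0.0058 0.12  ] shift/0.1 [ 0.624 -0.186 -0.012] turn/(pi/2) [-0.0005 -0.0112  0.0214]
[-0.08 -0.15  2.36  0.31  0.42 -2.05]
[ 0.64612883  0.1244248  -0.83      ]
```

Request:
move_arm --deltas '[[[0,-0.005,0.01],[0.05,-0.19,0],1],[[0,-0.011,0.021],[0.25,-0.19,0],1],[[0,-0.011,0.021],[0.5,-0.19,0],1],[[0,-0.011,0.021],[0.62,-0.186,0],1],[[0,-0.011,0.021],[0.62,-0.186,0],1],[[0,-0.011,0.021],[0.62,-0.186,0],1]]'

```text
time: 25.05
tool_pos: [0.6165, 0.0066, 0.1212]
tcp_rot: [-0.247, 2.574, 0.072]
wrist_force: [-0.5, 0.5, -1.5]
width: 0.145
```

```bash
python3 - <<'E'
from g import *
p,d=snap('wrist','w11')
go(fx([5.8,0,37]),rot(32)); print(status.read_state()['q'].round(2))
cv2.imwrite('pics/w11c.png',cv2.resize(p[100:340,160:400,::-1],None,fx=2.5,fy=2.5))
E
```

```text
t 25.1 tcp [0.6164 0.0064 0.1212] F [-0.3 -0.1 -1.5] w 0.139
target [0.6821 0.0182 0.037 ] shift/0.1 [ 0.657  0.118 -0.842] turn/(pi/2) [-0.0006 -0.0004 -0.0005]
[-0.12 -0.02  2.25  0.43  0.41 -2.23]
```

View pics/w11c.png

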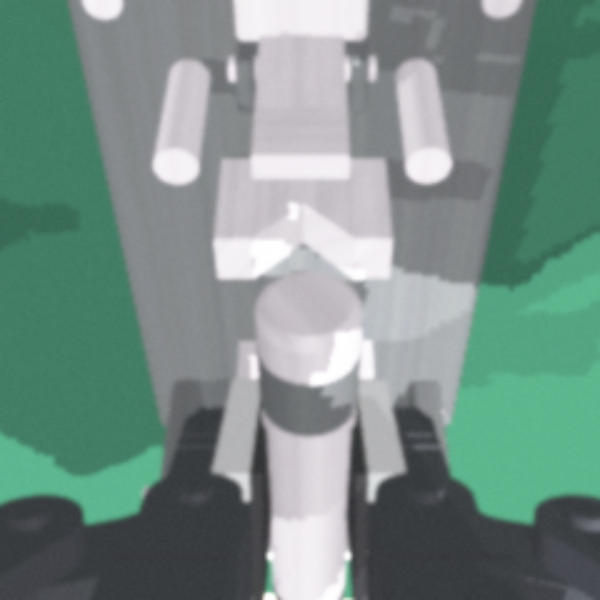

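The pin is held level and lies about 1 mm to the right of the V line. Moving in under the leaf and then straight down.

Request:
move_arm --deltas '[[[0,0,0],[0.08,0.012,-0.09],1],[[0,0,0],[0.2,0.03,-0.22],1],[[0,0,0],[0.34,0.055,-0.38],1],[[0,0,0],[0.48,0.08,-0.54],1],[[0,0,0],[0.59,0.1,-0.67],1],[[0,0,0],[0.65,0.11,-0.74],1],[[0,0,0],[0.657,0.112,-0.76],1],[[0,0,0],[0.657,0.112,-0.76],1],[[0,0,0],[0.657,0.112,-0.76],1]]'

```text
time: 26.22
tool_pos: [0.6833, 0.0169, 0.0465]
tcp_rot: [-0.245, 2.571, 0.071]
wrist_force: [0.4, 0.1, -2.0]
width: 0.142
```

```bash
python3 - <<'E'
from g import *
go(fx([5.8,-.6,37]),rot(32))
E
```

```text
t 26.23 tcp [0.6833 0.0169 0.0465] F [ 0.4  0.1 -2. ] w 0.142
target [0.6822 0.0176 0.037 ] shift/0.1 [-0.011  0.007 -0.095] turn/(pi/2) [-0.0004  0.001   0.0001]
```

Request:
move_arm --deltas '[[[0,0,0],[-0.01,0,-0.04],1],[[0,0,0],[-0.01,0,-0.065],1],[[0,0,0],[-0.01,0,-0.08],1],[[0,0,0],[-0.01,0,-0.09],1],[[0,0,0],[-0.01,0,-0.09],1]]'

```text
time: 26.85
tool_pos: [0.6824, 0.0176, 0.0375]
tcp_rot: [-0.246, 2.572, 0.072]
wrist_force: [-3.1, 2.1, 5.3]
width: 0.142
```

```bash
python3 - <<'E'
from g import *
go(fx([5.8,-.6,37]),rot(32))
p,d=snap('side','s12');cv2.imwrite('pics/s12c.png',cv2.resize(p[130:230,180:300,::-1],None,fx=6,fy=6))
a=np.load('pics/s3.npz')['p']
for X in([-40,0,55],[60,0,55],[-36,22,51],[-22,22,51],[42,22,51],[56,22,51]): print(X,(proj('s12',fx(X))-[180,130])*6)
E
```

```text
t 26.85 tcp [0.6824 0.0176 0.0375] F [-3.1  2.1  5.3] w 0.142
target [0.6822 0.0176 0.037 ] shift/0.1 [-0.002 -0.    -0.005] turn/(pi/2) [-0.0009  0.0007 -0.0005]
[-40, 0, 55] [429.30853729 394.37589978]
[60, 0, 55] [187.46569656 398.16896817]
[-36, 22, 51] [416.84786908 428.90319384]
[-22, 22, 51] [382.45868305 429.43337699]
[42, 22, 51] [225.48482781 431.85346604]
[56, 22, 51] [191.19786244 432.38207323]
```

```bash
python3 - <<'E'
from g import *
A=np.load('pics/s4.npz')['p'].mean(2);B=np.load('pics/s12.npz')['p'].mean(2)
for r in(195,197,199):
    print(r,'old',A[r,205:224].astype(int));print(r,'new',B[r,205:224].astype(int))
for r in(195,197): print(r,'front old',A[r,242:258].astype(int),'new',B[r,242:258].astype(int))
E
```

```text
195 old [217 164 155 170 167 165 153 111  99 114 174 214 216 217 214 200 131  96
  97]
195 new [163 154 150 151 145 143 135 102  83  84 109 132 134 134 137 136 100  86
  85]
197 old [194 165 163 164 156 124 118 182 212 200 127 112 112 118 154 216 222 222
 221]
197 new [158 146 144 142 137 109 105 145 141 129  83  75  76  79 107 145 150 151
 148]
199 old [131 128 130 118  86  74 103 161 181 173 116 107 106 111 135 176 180 179
 178]
199 new [101 102  97  90  78  73  92 131 136 128  85  78  76  84  99 132 136 135
 134]
195 front old [ 90  89  65  74 107 131 148 149 151 140  84  62  59  63  59  61] new [ 46  55  47  42  38  52  85 122 131 125  81  62  64  63  62  67]
197 front old [146 135  88  81  80  82 100 142 145 128  93  67  63  63  65  63] new [103 122  82  70  68  72  94 138 141 127  91  66  66  67  80  87]
```

```bash
cat > cen.py <<'E'
from g import *
def cen(tag):
    z=np.load(f'pics/{tag}.npz');c=cloud(tag)
    L=Ro.from_euler('z',FY).inv().apply(c.reshape(-1,3)-FIX).reshape(c.shape)*1000;ok=z['d']>0
    # keep edges: bin edges where half the max count
    def ext(m):
        x=L[m&ok][:,0];h,e=np.histogram(x,np.arange(-60,80,1));r=np.where(h>.4*np.median(h[h>0]))[0];return len(x),e[r[0]],e[r[-1]+1]
    Z=L[...,2];Yy=L[...,1];X=L[...,0]
    print(tag,'pin',ext((Z>52)&(Z<58)&(abs(Yy)<3)&(X>-55)&(X<75)))
    for a,b in((12,21),(-21,-12)):
        for lo,hi in((-45,-10),(30,65)):
            print(' rest',a,lo,ext((Z>49)&(Z<53)&(Yy>a)&(Yy<b)&(X>lo)&(X<hi)))
E
python3 -c "
from cen import *
cen('w4')"
```

```text
w4 pin (777, np.int64(-41), np.int64(67))
 rest 12 -45 (238, np.int64(-39), np.int64(-24))
 rest 12 30 (127, np.int64(39), np.int64(53))
 rest -21 -45 (250, np.int64(-39), np.int64(-23))
 rest -21 30 (123, np.int64(39), np.int64(54))
```

```bash
python3 - <<'E'
from g import *
z=np.load('pics/w4.npz');c=cloud('w4');p=z['p'].mean(2)
L=Ro.from_euler('z',FY).inv().apply(c.reshape(-1,3)-FIX).reshape(c.shape)*1000
for u in(281,255,308):
    print(u)
    for v in range(180 if u!=281 else 192,232,2): print(v,int(p[v,u]),L[v,u].round(1),end=' | ')
    print()
E
```

```text
281
192 220 [-37.7  -0.   33.1] | 194 200 [-37.3  -0.   34.5] | 196 202 [-37.4  -0.   36.4] | 198 219 [-36.9  -0.   37.7] | 200 215 [-39.1   0.   41.7] | 202 206 [-39.9   0.   44.2] | 204 219 [-38.5   0.   44.5] | 206 194 [-39.1   0.   46.8] | 208 188 [-39.    0.   48.4] | 210 189 [-39.4   0.   50.4] | 212 202 [-39.2   0.   51.9] | 214 239 [-38.9   0.   53.2] | 216 244 [-38.9   0.   54.9] | 218 241 [-36.    0.   53.8] | 220 242 [-34.5   0.   54.1] | 222 241 [-32.6  -0.   53.9] | 224 213 [-31.2  -0.   54.3] | 226 138 [-29.5  -0.   54.5] | 228 138 [-26.8  -0.   53.8] | 230 136 [-24.9  -0.   53.7] | 
255
180 193 [-36.9 -17.2  20.8] | 182 196 [-38.5 -16.9  24.5] | 184 192 [-37.7 -16.9  25.6] | 186 193 [-37.2 -16.8  26.9] | 188 196 [-37.5 -16.7  29.1] | 190 197 [-36.9 -16.7  30.3] | 192 198 [-38.4 -16.4  33.7] | 194 199 [-36.5 -16.5  33.6] | 196 200 [-37.9 -16.3  36.9] | 198 198 [-36.9 -16.3  37.7] | 200 199 [-37.  -16.2  39.6] | 202 200 [-37.2 -16.1  41.4] | 204 198 [-37.9 -15.9  43.9] | 206 197 [-37.5 -15.9  45.2] | 208 198 [-38.3 -15.7  47.7] | 210 199 [-38.1 -15.6  49.1] | 212 226 [-3
[... 370 characters left out ...]
17.5  24.9] | 186 201 [-38.4  17.3  28.3] | 188 200 [-37.9  17.3  29.6] | 190 201 [-193.8    0.8  197.1] | 192 201 [-37.8  17.1  33.3] | 194 201 [-38.   17.   35.2] | 196 200 [-37.3  16.9  36.4] | 198 201 [-37.7  16.8  38.5] | 200 203 [-38.6  16.6  41.2] | 202 203 [-37.6  16.6  42. ] | 204 202 [-37.6  16.6  43.6] | 206 201 [-37.5  16.5  45.3] | 208 200 [-37.4  16.4  46.9] | 210 204 [-37.6  16.3  48.8] | 212 233 [-37.8  16.2  50.6] | 214 246 [-35.5  16.3  50.1] | 216 244 [-34.1  16.4  50.5] | 218 243 [-32.8  16.4  50.9] | 220 242 [-29.5  16.7  49.6] | 222 241 [-28.1  16.7  50. ] | 224 243 [-26.6  16.8  50.3] | 226 239 [-24.7  16.9  50.3] | 228 150 [13.8 20.4 18.9] | 230 111 [15.6 20.5 19.4] |
```

The checked pin sat about 2.5 mm toward the hinge: it stood 1.5 mm proud in front where 4 mm is nominal. The new pin is at the same place, so I'll lift it slightly, shift it 2.3 mm towards the catch and lay it down again.

Request:
move_arm --deltas '[[[0,0,0],[0,0,0.03],1],[[0,0,0],[-0.01,-0.002,0.035],1],[[0,0,0],[-0.023,-0.0045,0.035],1],[[0,0,0],[-0.023,-0.0045,0.02],1],[[0,0,0],[-0.023,-0.0045,0.005],1],[[0,0,0],[-0.023,-0.0045,-0.003],1],[[0,0,0],[-0.023,-0.0045,-0.003],1]]'

```text
time: 27.78
tool_pos: [0.6803, 0.0172, 0.0375]
tcp_rot: [-0.246, 2.571, 0.072]
wrist_force: [-3.9, 2.1, 5.8]
width: 0.146
```

```bash
python3 - <<'E'
from g import *
go(fx([3.5,-.6,37]),rot(32));print(status.read_state()['q'].round(2))
E
```

```text
t 27.77 tcp [0.6803 0.0172 0.0375] F [-3.9  2.1  5.8] w 0.146
target [0.68   0.0172 0.037 ] shift/0.1 [-0.003 -0.001 -0.005] turn/(pi/2) [-0.0009  0.001  -0.0005]
[-0.09  0.23  2.17  0.64  0.25 -2.43]
```

Request:
move_arm --deltas '[[[0,0,0],[0,0,0],0.7],[[0,0,0],[0,0,0],0.4],[[0,0,0],[0,0,0],0.2],[[0,0,0],[0,0,0],0.2],[[0,0,0],[0,0,0],0.2]]'

```text
time: 28.4
tool_pos: [0.6798, 0.0164, 0.0363]
tcp_rot: [-0.245, 2.573, 0.071]
wrist_force: [0.7, 0.1, -0.6]
width: 0.401
```

Request:
move_arm --deltas '[[[0,0,0],[-0.04,-0.008,0.06],0.2],[[0,0,0],[-0.14,-0.03,0.19],0.2],[[0,0,0],[-0.3,-0.06,0.38],0.2],[[0,0,0],[-0.46,-0.09,0.58],0.2],[[0,0,0],[-0.63,-0.12,0.79],0.2],[[0,0,0],[-0.63,-0.12,0.79],0.2],[[0,0,0],[-0.63,-0.12,0.79],0.2]]'

```text
time: 29.28
tool_pos: [0.617, 0.0045, 0.1155]
tcp_rot: [-0.245, 2.572, 0.071]
wrist_force: [1.6, 0.5, -1.1]
width: 0.401
```

```bash
python3 - <<'E'
from g import *
snap('wrist','w13')
z=np.load('pics/w13.npz');c=cloud('w13');p=z['p'].mean(2)
L=Ro.from_euler('z',FY).inv().apply(c.reshape(-1,3)-FIX).reshape(c.shape)*1000
X,Yy,Z=L[...,0],L[...,1],L[...,2];ok=z['d']>0
def med(m): return np.sum(m&ok),np.median(L[m&ok],axis=0).round(1)
print('rest face',med((Z>25)&(Z<46)&(abs(Yy)>12)&(abs(Yy)<21)&(X>-48)&(X<-30)))
print('pin face',med((Z>44)&(Z<53)&(abs(Yy)<4)&(X>-50)&(X<-35)))
m=(Z>51.5)&(Z<58)&(abs(Yy)<8)&(X>-36)&(X<-15)&ok;q=L[m];print('pin front top',q[:,2].max(),np.median(q[abs(q[:,1])<2.5],axis=0))
for lo,hi in((-35,-15),(-10,35)):
    m=(Z>46)&(Z<58)&(abs(Yy)<9)&(X>lo)&(X<hi)&ok;q=L[m];print(len(q),q[:,1].mean(),np.percentile(q[abs(q[:,1])<2.5][:,2],50))
z=np.load('pics/w4.npz');c=cloud('w4');L=Ro.from_euler('z',FY).inv().apply(c.reshape(-1,3)-FIX).reshape(c.shape)*1000
X,Yy,Z=L[...,0],L[...,1],L[...,2];ok=z['d']>0
print('old: rest',med((Z>25)&(Z<46)&(abs(Yy)>12)&(abs(Yy)<21)&(X>-48)&(X<-30)),med((Z>44)&(Z<53)&(abs(Yy)<4)&(X>-50)&(X<-35)))
go(fx([-110,0,200]),rot(0))
E
```

```text
rest face (np.int64(633), array([-37.7,  12. ,  36.1]))
pin face (np.int64(162), array([-41.3,  -0.2,  49.5]))
pin front top 55.81056270557388 [-25.79565971   0.41742436  54.04118892]
483 0.1326321230993811 54.042232240679155
728 0.5564193538541413 54.01812539614777
old: rest (np.int64(635), array([-37.8,  12.3,  36.2])) (np.int64(153), array([-39.3,   0. ,  48.8]))
t 29.32 tcp [0.6168 0.0046 0.115 ] F [-0.9 -0.   0.2] w 0.398
target [ 0.5684 -0.0037  0.2   ] shift/0.1 [-0.484 -0.083  0.85 ] turn/(pi/2) [-6.770e-02  3.492e-01  2.000e-04]
```

```bash
sed -i 's/FIX=np.array.*; FY/FIX=np.array([.6749,.0168,0]); FY/' g.py; python3 - <<'E'
from g import *
def T(a,rho=127):
    a=np.radians(a);return np.array([74-rho*np.cos(a)+4*np.sin(a)+11,0,60.5+rho*np.sin(a)+4*np.cos(a)])
S=fx(T(50)+[0,0,12]);print('start',S,T(50))
go(S+[0,0,.03],rot(0))
for a in(50,45,40,35,30,25,20,15,10,7,5,3,2,1,0,-.5,-1): print(a,((fx(T(a))-fx(T(50)))/.1).round(3),T(a).round(1))
E
```

```text
start [0.68121414 0.01801591 0.17235879] [  6.43015134   0.         160.35879471]
t 29.32 tcp [0.6168 0.0046 0.115 ] F [-0.9 -0.   0.2] w 0.398
target [0.6812 0.018  0.2024] shift/0.1 [0.644 0.134 0.874] turn/(pi/2) [-6.770e-02  3.492e-01  2.000e-04]
50 [0. 0. 0.] [  6.4   0.  160.4]
45 [-0.083 -0.016 -0.072] [ -2.    0.  153.1]
40 [-0.159 -0.031 -0.152] [ -9.7   0.  145.2]
35 [-0.228 -0.044 -0.237] [-16.7   0.  136.6]
30 [-0.289 -0.056 -0.329] [-23.    0.  127.5]
25 [-0.342 -0.066 -0.426] [-28.4   0.  117.8]
20 [-0.387 -0.075 -0.527] [-33.    0.  107.7]
15 [-0.423 -0.081 -0.631] [-36.6   0.   97.2]
10 [-0.45  -0.087 -0.739] [-39.4   0.   86.5]
7 [-0.461 -0.089 -0.804] [-40.6   0.   79.9]
5 [-0.467 -0.09  -0.848] [-41.2   0.   75.6]
3 [-0.472 -0.091 -0.892] [-41.6   0.   71.1]
2 [-0.473 -0.091 -0.914] [-41.8   0.   68.9]
1 [-0.475 -0.091 -0.936] [-41.9   0.   66.7]
0 [-0.476 -0.092 -0.959] [-42.    0.   64.5]
-0.5 [-0.476 -0.092 -0.97 ] [-42.    0.   63.4]
-1 [-0.476 -0.092 -0.981] [-42.1   0.   62.3]
```

Request:
move_arm --deltas '[[[0,0,0],[-0.3,-0.06,0.2],1],[[0,0,0],[-0.5,-0.09,0.5],1],[[-0.017,0.09,0],[-0.5,-0.09,0.8],1],[[-0.034,0.18,0],[-0.5,-0.09,1],1],[[-0.051,0.27,0],[-0.5,-0.09,1],1],[[-0.068,0.349,0],[-0.5,-0.09,1],1],[[-0.068,0.349,0],[-0.5,-0.09,1],1]]'

```text
time: 30.2
tool_pos: [0.5687, -0.0037, 0.2137]
tcp_rot: [0.3, -3.126, -0.0]
wrist_force: [0.4, 0.0, -0.2]
width: 0.002
```

```bash
python3 - <<'E'
from g import *
go(fx([6.4,0,202]),rot(0))
E
```

```text
t 30.2 tcp [ 0.5687 -0.0037  0.2137] F [ 0.4  0.  -0.2] w 0.002
target [0.6812 0.018  0.202 ] shift/0.1 [ 1.125  0.217 -0.117] turn/(pi/2) [ 0.     -0.0006 -0.0009]
```

Request:
move_arm --deltas '[[[0,0,0],[0.3,0.06,0],1],[[0,0,0],[0.6,0.12,0],1],[[0,0,0],[0.95,0.18,0],1]]'

```text
time: 30.58
tool_pos: [0.6617, 0.0137, 0.2144]
tcp_rot: [-0.298, 3.127, 0.0]
wrist_force: [-0.4, -0.0, 0.2]
width: 0.001
```

Request:
move_arm --deltas '[[[0,0,0],[0.175,0.037,-0.1],1],[[0,0,0],[0.175,0.037,-0.3],1],[[0,0,0],[0.175,0.037,-0.42],1],[[0,0,0],[0.175,0.037,-0.42],1],[[0,0,0],[0.175,0.037,-0.42],1]]'

```text
time: 31.2
tool_pos: [0.679, 0.0171, 0.1739]
tcp_rot: [-0.298, 3.126, -0.001]
wrist_force: [-0.1, -0.2, 0.7]
width: 0.001
```

```bash
python3 - <<'E'
from g import *
go(fx([6.4,0,160.4]),rot(0));print(status.read_state()['q'].round(2))
E
```

```text
t 31.2 tcp [0.679  0.0171 0.1739] F [-0.1 -0.2  0.7] w 0.001
target [0.6812 0.018  0.1604] shift/0.1 [ 0.022  0.009 -0.135] turn/(pi/2) [0.0003 0.0009 0.0001]
[-0.01  0.31  1.65 -0.    1.18 -1.77]
```

Request:
move_arm --deltas '[[[0,0,0],[0.02,0.009,-0.08],1],[[0,0,0],[0.02,0.009,-0.135],1],[[0,0,0],[-0.02,0.001,-0.17],1],[[0,0,0],[-0.063,-0.007,-0.207],1],[[0,0,0],[-0.1,-0.015,-0.247],1],[[0,0,0],[-0.139,-0.022,-0.287],1],[[0,0,0],[-0.175,-0.029,-0.33],1],[[0,0,0],[-0.208,-0.035,-0.372],1],[[0,0,0],[-0.24,-0.041,-0.418],1],[[0,0,0],[-0.269,-0.047,-0.464],1],[[0,0,0],[-0.297,-0.052,-0.513],1],[[0,0,0],[-0.322,-0.057,-0.561],1],[[0,0,0],[-0.367,-0.066,-0.662],1],[[0,0,0],[-0.367,-0.066,-0.662],1]]'

```text
time: 32.95
tool_pos: [0.6419, 0.0105, 0.1061]
tcp_rot: [0.298, -3.127, 0.001]
wrist_force: [0.5, -0.3, 2.5]
width: 0.003
```

```bash
python3 - <<'E'
from g import *
go(fx([-39.4,0,86.5]),rot(0));snap('side','s14');z=np.load('pics/s14.npz');c=cloud('s14')
L=Ro.from_euler('z',FY).inv().apply(c.reshape(-1,3)-FIX).reshape(c.shape)*1000
m=(z['d']>0)&(abs(L[...,1])<34)&(L[...,1]>15)&(L[...,2]>58)&(L[...,2]<190)&(L[...,0]<70)&(L[...,0]>-75)
q=L[m];f=np.polyfit(q[:,0],q[:,2],1);print(len(q),'leaf slope deg',np.degrees(np.arctan(-f[0])))
E
```

```text
t 32.95 tcp [0.6419 0.0105 0.1061] F [ 0.5 -0.3  2.5] w 0.003
target [0.6362 0.0093 0.0865] shift/0.1 [-0.056 -0.012 -0.196] turn/(pi/2) [ 0.0004 -0.0004 -0.    ]
340 leaf slope deg 29.70069515115812
```

Request:
move_arm --deltas '[[[0,0,0],[-0.03,-0.006,-0.1],1],[[0,0,0],[-0.056,-0.012,-0.196],1],[[0,0,0],[-0.067,-0.014,-0.26],1],[[0,0,0],[-0.073,-0.015,-0.305],1],[[0,0,0],[-0.078,-0.016,-0.35],1],[[0,0,0],[-0.08,-0.017,-0.38],1],[[0,0,0],[-0.082,-0.017,-0.4],1],[[0,0,0],[-0.082,-0.017,-0.416],1],[[0,0,0],[-0.082,-0.017,-0.425],1],[[0,0,0],[-0.082,-0.017,-0.425],1]]'

```text
time: 34.25
tool_pos: [0.6344, 0.0089, 0.0647]
tcp_rot: [-0.298, 3.127, -0.001]
wrist_force: [-0.6, -1.6, 5.0]
width: -0.001
```

```bash
python3 - <<'E'
from g import *
go(fx([-42,0,63]),rot(0))
E
```

```text
t 34.25 tcp [0.6344 0.0089 0.0647] F [-0.6 -1.6  5. ] w -0.001
target [0.6337 0.0089 0.063 ] shift/0.1 [-0.008 -0.    -0.017] turn/(pi/2) [ 0.0004  0.0005 -0.    ]
```

Request:
move_arm --deltas '[[[0,0,0],[0,0,-0.01],1],[[0,0,0],[0,0,-0.02],1],[[0,0,0],[0,0,-0.02],1],[[0,0,0],[0,0,-0.02],1]]'

```text
time: 34.75
tool_pos: [0.6344, 0.0089, 0.0631]
tcp_rot: [-0.298, 3.127, -0.001]
wrist_force: [-1.6, -0.8, 6.1]
width: -0.001
```

Request:
move_arm --deltas '[[[0,0,0],[0,0,-0.01],1],[[0,0,0],[0,0,-0.018],1],[[0,0,0],[0,0,-0.018],1],[[0,0,0],[0,0,-0.018],1]]'

```text
time: 35.25
tool_pos: [0.6344, 0.0089, 0.0628]
tcp_rot: [-0.298, 3.127, -0.001]
wrist_force: [-5.4, -1.4, 13.7]
width: -0.001
```

Request:
move_arm --deltas '[[[0,0,0],[0,0,0.02],1],[[0,0,0],[0,0,0.05],1],[[0,0,0],[0,0,0.1],1],[[0,0,0],[0,0,0.1],1],[[0,0,0],[0,0,0.1],1]]'

```text
time: 35.88
tool_pos: [0.6341, 0.0091, 0.0705]
tcp_rot: [-0.298, 3.127, -0.001]
wrist_force: [-0.6, -0.4, -0.1]
width: 0.004
```

Request:
move_arm --deltas '[[[0,0,0],[0,0,0.3],1],[[0,0,0],[0,0,0.8],1],[[0,0,0],[0,0,1],1],[[0,0,0],[-0.3,0,1],1],[[0,0,0],[-0.5,0,1],1],[[0,0,0],[-0.5,0,1],1]]'

```text
time: 36.62
tool_pos: [0.5828, 0.0091, 0.1701]
tcp_rot: [0.298, -3.126, 0.001]
wrist_force: [1.2, -0.7, -0.4]
width: -0.002
```

```bash
python3 - <<'E'
from g import *
for n,t in(('wrist','w15'),('scene','s15'),('side','s16')):
    p,d=snap(n,t);c=cloud(t)
    L=Ro.from_euler('z',FY).inv().apply(c.reshape(-1,3)-FIX).reshape(c.shape)*1000
    X,Yy,Z=np.moveaxis(L,-1,0)
    m=(d>0)&(abs(Yy)<32)&(abs(Yy)>17)&(X>-68)&(X<60)&(Z>50)&(Z<110)
    q=L[m]
    if len(q)>20: f=np.polyfit(q[:,0],q[:,2],1);print(t,len(q),'leaf slope rad',-f[0],'z at front',np.polyval(f,-53),'max',q[:,2].max())
    m=(d>0)&(abs(Yy)<7)&(X>-92)&(X<-64)&(Z>60)&(Z<90);print('hook',m.sum(),np.percentile(L[m],[2,50,98],axis=0).round(1).tolist() if m.sum() else '')
# pins in racks after
c=cloud('s16');d=np.load('pics/s16.npz')['d']
L=Ro.from_euler('z',YE).inv().apply(c.reshape(-1,3)-RE).reshape(c.shape)*1000
m=(d>0)&(abs(L[...,1]+32)<9)&(abs(L[...,0])<62)&(L[...,2]>45)&(L[...,2]<58);q=L[m];print('checked pin',len(q),q.min(0),q.max(0))
A=np.load('pics/side.npz')['p'].astype(int);B=np.load('pics/s16.npz')['p'].astype(int);D=np.abs(A-B).sum(2)>120;n,l,st,ce=cv2.connectedComponentsWithStats(D.astype(np.uint8));print([ (s[:5].tolist()) for s in st[1:] if s[4]>25])
s=status.read_state();print(s['time'],s['tool_pos'],s['wrist_force'])
E
```

```text
w15 1464 leaf slope rad 0.00747069339111959 z at front 64.68142324315845 max 66.398339727989
hook 609 [[-86.6, -6.8, 61.6], [-81.0, -0.1, 73.2], [-64.6, 6.7, 80.2]]
s15 805 leaf slope rad 0.006828392098192557 z at front 64.86990929975947 max 67.90973284632817
hook 92 [[-84.8, -6.7, 63.9], [-74.3, -0.4, 73.1], [-65.3, 6.5, 80.2]]
s16 339 leaf slope rad -0.0010624794442514146 z at front 64.54975075185037 max 68.31258978532037
hook 39 [[-87.3, -5.2, 63.9], [-77.5, 2.5, 71.2], [-64.7, 7.0, 81.4]]
checked pin 83 [-50.73546817 -40.27991611  45.16639143] [ 49.67675741 -23.05148414  51.56161313]
[[237, 0, 54, 117, 2540], [395, 0, 79, 61, 3193], [429, 0, 131, 94, 5155], [556, 27, 4, 36, 109], [548, 105, 12, 5, 39], [464, 106, 52, 31, 1224], [424, 112, 39, 11, 368], [544, 119, 16, 16, 119], [265, 128, 11, 14, 53], [483, 138, 29, 8, 187], [540, 147, 20, 36, 249], [307, 148, 18, 5, 67], [498, 172, 7, 12, 43], [529, 173, 11, 8, 57], [414, 175, 90, 45, 1442], [121, 183, 32, 24, 327], [541, 182, 19, 18, 86], [205, 185, 63, 16, 363], [311, 240, 17, 6, 60], [262, 253, 6, 7, 29], [268, 255, 42, 20, 301], [185, 259, 5, 11, 34], [418, 276, 14, 13, 65], [424, 338, 6, 21, 52]]
36.775 [0.5850339  0.00895468 0.1707739 ] [1.01400521 0.19818604 0.03552307]
```

```bash
python3 -c "
from h import *
print(order.finish_job())"
```

```text
the job is handed in; nothing more can be done
None
```

The pin change is done and handed in at about 37 s of robot time. The arm is clear of everything and reads almost no force.

**What I did**
- I pressed the catch tab and the leaf sprang up.
- I moved the checked pin to the -y notch pair of the empty rack.
- I laid pin_b in the two V rests, then shifted it 2.3 mm towards the catch to centre it.
- I pushed the leaf down to its stop, and the catch took hold.

**Last checks**
- **Leaf:** it stayed shut after I backed off. Two cameras put its slope at about 0.007 rad, against 0.006 when held by the catch. The side camera, with fewer points, read -0.001.
- **New pin:** it was level and within about 0.4 mm of centre along its length. I measured this before shutting the leaf.
- **Checked pin:** it lies across both rack bars, with its ends at about ±50 mm of the rack's middle.

**Problems and gaps**
- My first approach to the tab, tilted 34°, ran joint 6 to its limit: it read -2.551 against -2.55. I backed off and used 15° instead. It could count as a joint passing its range.
- I reached the 12-picture viewing limit before closing the leaf, so the final checks are numeric only.
- I did not measure pin_a or the bystanders separately at the end. A before/after comparison of the side picture showed changes at the work and the arm. It also showed small patches elsewhere that I took for shadows and did not trace.

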